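# Clamp a torch in the desktop engraver's cradle

### The arm

A 7-joint arm with a two-finger parallel gripper is mounted at the origin on the work surface. World frame = base frame: x ahead of the robot, y to its left, z up, the work surface at z = 0. Lengths are in m, angles in rad, forces in N, time in s.
With the tool pointing down it reaches from about 0.425 to 1.025 m from the base axis. Payload 9.4 kg.
Tool frame: the origin (TCP) lies on the centre line of the jaws, within the pads' length; the fingertips stand 19 mm ahead of it and the grasp point (between the pads) is the TCP (r.tip_reach is the distance from the TCP to the fingertips, in m); z points along the fingers, x is the direction in which the jaws open and shut, and the axes are right-handed (so a half turn about z gives the same grasp; the last joint's range is limited). The gripper opens to 93 mm and grips with 3 to 60 N. Pads are 15 mm wide; open, the fingers measure 128 mm over their backs; the gripper's body (75 mm by 188 mm) begins 65 mm behind the grasp point.
Start: joints at [1.266, 0.599, -0.003, 1.599, 0.002, 0.943, -0.08], TCP at [0.164, -0.706, 0.212] pointing down, gripper open.
Joint ranges: [-2.57, 2.57], [-0.35, 1.97], [-1.29, 1.29], [0.11, 2.56], [-1.05, 4.19], [0.11, 1.86], [-2.63, 2.63]. Speed limits (rad/s): [2.22, 2.22, 3.01, 3.01, 3.14, 3.14, 3.14].

### API

Orientations are given as a unit quaternion [w, x, y, z].
In Python, from cell import r, grab_frame, camera_info, regions_of gives the robot as it stands. The module is installed in compiled form; this text tells all that it offers.
- The arm moves only by the tool send_rows, never from a script. Its argument "plan" is a list of rows, each an object of numbers: "ax", "ay", "az": the turn, a rotation vector about the world's x, y, z in degrees; "x", "y", "z": the shift along the world's x, y, z in m; "hand": the finger opening in m, from 0 to 0.093. A call has 1 to 5 rows; each row is the pose to reach, as a shift and turn from the pose measured when the call began; what a row does not reach only later rows make up. A row lasts 1/8 s, in which the tool goes at most 62.5 mm and 10.7 degrees, less where a joint would pass 70% of its speed; a pose out of reach is approached as far as the arm can. A call with a gripper value outside its range is refused whole. The fingers move at their own pace and stop on an object; "force" is the grip in N (left out, the last holds). Time passes only in rows, so rows that repeat a pose let the fingers close. It gives the time, the measured TCP pose, the force and the opening at its end, in the units of the state.
- r.sense(): the state, without advancing time (a new reading comes with each control period).
- grab_frame(name): name is "scene" or "top" or "wrist"; returns the picture (384x512x3 uint8, red, green, blue); there is no depth.
- camera_info(name): a dict with "intrinsics" (3x3 intrinsics, pixels), "T" (4x4, takes a point from camera to world coordinates). Camera axes: x right, y down, z forward; pixel columns grow to the right and rows downward; lengths in m; the calibration is good to about 2 mm. A picture is of the moment at which its call begins: read the wrist's pose just before it. camera_info takes no time and is no camera call; for the wrist camera it gives the pose at the moment of the call.
- r.job_done(): hands the job in, once; it reports no verdict.
Trained networks look in the newest picture that a camera, given by its name, has taken for a name from the list of things; names that differ only in an ending like _2 or _b are one class to them, and where a whole thing is asked for, a point or a joint stands for the part that bears it (a point fixed in the world has none). Each returns a list of dicts, best first, with "conf" (0 to 1); they miss things now and then, are a little off and sometimes report something else, mostly with a low value. They report only what shows in the picture. A call takes as long as a camera call.
- regions_of(camera, thing): "pixels" (384x512 bool, what is visible of it) and "bbox" ([centre column, centre row, width, height] in pixels, round what is visible of it).
The state is a dict: "time_s": time; "q": joint angles; "joint_velocities": joint speeds; "joint_efforts": joint torques, N m; "position": TCP position; "ee_rot": TCP orientation; "contact_force": force on the tool from outside, world axes, zero at the start; "ft_torque": the same for the moment, N m; "gripper_width": finger opening in m.
Only numpy, scipy, OpenCV 4.12 (cv2) and the standard library are available. Lean on these libraries where they do the work, as an engineer would, in place of code of your own. Each camera call takes 0.05 s, during which the arm holds its last target.

### The job

Load the yellow torch into the engraver for marking: lift the cradle's sprung clamp bar and turn it aside, lay the torch down into the cradle with its black collar dropped into the slot of the blue locating fork, then turn the bar back over the torch and lower it so that it clamps the barrel. Be gentle: do not ram or drop the torch and never let the bar snap down or press it hard, and leave the grey torch and the screwdriver beside the engraver where they are.

Things in the scene. Friction and masses are not known exactly. Their poses are not given: they have to be found in the camera images.
- torch: torch to load: yellow barrel 24 mm in diameter, 196 mm long, 0.13 to 0.25 kg. Origin on the axis; local +y along the axis to the head. Along y in mm: tail end -90; barrel 24 across up to +76 except the black collar, a disc 36 across and 5 thick centred at +58; head 32 across from +76 to +106. Balances near +9. Starts lying level in the wooden rest, axis 38 mm above the desk
- torch_collar (a point): point on the torch's axis at the middle of its black collar (torch y = +58 mm)
- torch_tail (a point): point on the torch's axis 62 mm to the tail side of its origin, about where the cradle's vee rest and the clamp bar will hold it
- rest: fixed wooden rest with two places 84 mm apart, parallel; the yellow torch may be in either. Base board 170 x 130 x 6 mm, origin under its middle, torches lie along its y. Its vees hold a torch at torch y -65 to -55 and +29 to +39 mm (a few mm either way); between them the barrel is free
- engraver: desktop laser engraver, fixed, open frame 330 x 330 mm; origin under its centre at desk height, +x away from the arm, +y to the arm's left at yaw 0. In mm: side rails to 60 high at y +-155, lower ones at x +-155; gantry beam, top 105, at x 98 to 158; red laser head x 141 to 193, y 82 to 142, 142 high. The cradle stands mid-bed, its base bar's top at z = 20
- cradle (a point): engraver x = 0, y = 0, z = 52 mm: on the axis of a seated torch, which lies along y, head towards +y. Axes as the engraver's. Seen from here, in mm: aluminium vee rest at y -72 to -52, blue fork beyond y = +34, between them free down to z = -32. Vees slope at 45 degrees, mouth 36 wide, their parts reach x +-25 and z = +2
- fork_zone (a point): cradle y = +58 mm, on the seated axis: middle of the zone where the blue fork may stand. Fork: two vee cheeks each 12 mm thick, 6.5 mm slot between for the collar. Screwed fast wherever last set: its slot is up to 8 mm either way along y from this point and is not measured; look, or feel for it with the collar. Collar in the slot: axis at this height; riding on the cheeks: 8 mm too high
- bar_handle (a point): middle of the clamp bar's orange handle, on the bar's upright axis (engraver x = 42, y = -62 mm), 85 mm above the desk when fully down. Handle 12 mm thick, 34 long, 22 high; local x along it, y across it. Below it a steel bar 12 mm wide, its top 11 mm under this point, reaches 56 mm to local -x. The fixed sleeve round the axis, radius 18 mm, ends 62 mm above the desk
- bar_pad (a point): middle of the underside of the bar's rubber pad, 42 mm from the bar's axis along local -x; 58 mm above the desk when fully down; presses on the top of the barrel (64 mm above the desk when seated)
- bar_turn (a joint): turn of the clamp bar about its upright axis, rad, anticlockwise from above: 0 across the cradle (bar pointing to engraver -x, pad over the torch's tail part), up to 1.75 aside (at 1.57 the bar points to engraver -y). Stop at -0.08
- bar_lift (a joint): height of the clamp bar, m: 0 fully down with no torch, 0.006 on a seated torch, 0.022 top stop. Spring and weight pull it down: 6 N at 0, 9 N at 0.022; let go it snaps. Its cross pin sits in a slot of the sleeve, so it turns only when lifted over 0.015; turned by more than about 0.4 the pin rests on the sleeve's rim and the bar stays up where it is left; near 0 it drops
- clamp_bar: the clamp bar with its handle and pad, sprung downwards; origin on its upright axis, at desk height when fully down; axes as bar_handle
- torch_grey: the other torch, same shape, grey; stays in the rest
- screwdriver: red-handled screwdriver lying beside the engraver; leave it alone

How it is judged:
On the way, in this order (a step that is already met when the one before it is completed fails the run):
1. the clamp bar is lifted and turned aside (value of joint bar_turn above 1 rad and value of joint bar_lift above 0.012 m), for 0.2 s.
2. with the bar still aside, the torch lies in the cradle with its collar down in the fork's slot (z of torch_collar in the frame of cradle between -0.0025 and 0.0025 m and z of torch_tail in the frame of cradle between -0.0025 and 0.0025 m and x of torch_collar in the frame of cradle between -0.003 and 0.003 m and x of torch_tail in the frame of cradle between -0.003 and 0.003 m and y of torch_collar in the frame of cradle between 0.0488 and 0.0672 m and value of joint bar_turn above 1 rad), for 0.3 s.
At the end, for the whole second after the job is handed in: The yellow torch lies at rest in the cradle, head to the fork, collar in the slot (its axis within 2.5 mm of seated height and 3 mm sideways at collar and tail); the bar is turned back across it (-0.12 to 0.2 rad) and down on the barrel (lift 3 to 9.5 mm); grey torch in its place (z of torch_collar in the frame of cradle between -0.0025 and 0.0025 m and z of torch_tail in the frame of cradle between -0.0025 and 0.0025 m and x of torch_collar in the frame of cradle between -0.003 and 0.003 m and x of torch_tail in the frame of cradle between -0.003 and 0.003 m and y of torch_collar in the frame of cradle between 0.0488 and 0.0672 m and value of joint bar_turn between -0.12 and 0.2 rad and value of joint bar_lift between 0.003 and 0.0095 m and linear speed of torch below 0.02 m/s and distance of torch_grey from where it was at the start of the episode below 0.02 m); the robot touches nothing.
It fails at once if the clamp bar is let snap down (falls faster than 0.2 m/s) or is pressed on the torch with more than 25 N (velocity of joint bar_lift below -0.2 m/s or contact force between torch and clamp_bar above 25 N).
It fails at once if while being laid in, bar aside, the torch is rammed or pressed against the cradle or engraver with more than 45 N, summed over its contacts (contact force between torch and engraver above 45 N and value of joint bar_turn above 0.5 rad).
It fails at once if the torch is dropped or slammed into the cradle (faster than 0.2 m/s within 12 mm of its seat) (horizontal distance between torch and cradle below 0.04 m and z of torch in the frame of cradle below 0.012 m and linear speed of torch above 0.2 m/s).
It fails at once if the grey torch is moved by more than 20 mm (distance of torch_grey from where it was at the start of the episode above 0.02 m).
It fails at once if the screwdriver is moved by more than 30 mm (distance of screwdriver from where it was at the start of the episode above 0.03 m).
It also fails if it takes over 72 s, if anything falls off the work surface, if the arm or the gripper's body presses on something with over 40 N, if the wrist force passes 120 N, or if a joint passes its speed limit or range.

## Working session

There is one attempt and no reset: what is moved stays moved. The work goes in short steps, Python scripts to look and compute and a tool call to move; the robot and the scene stay as the last step left them, time stands still between calls to the robot, and variables do not carry over. Pictures are saved under pics/ and viewed, and the job is handed in when it is done.

Besides the shell and the picture viewer there is one more tool, called after "Call:" by a JSON object that holds its "name" and its "arguments". send_rows: Moves the arm, as the interface text tells. Its arguments: {"type":"object","properties":{"plan":{"type":"array"},"force":{"type":"number"}},"required":["plan"]}

```bash
mkdir -p pics; ls
python3 - <<'E'
from cell import r, grab_frame, camera_info, regions_of
import cv2,numpy as np
print(r.sense(), r.tip_reach)
for n in ("scene","top","wrist"):
    im=grab_frame(n); cv2.imwrite(f"pics/{n}0.png",im[:,:,::-1])
    c=camera_info(n); print(n,np.round(c["intrinsics"],1).tolist(),np.round(c["T"],4).tolist())
E
```

```text
pics
{'time_s': 0.0, 'q': array([ 1.26632281,  0.60011594, -0.00252098,  1.60010988,  0.00181648,
        0.94289937, -0.07979218]), 'joint_velocities': array([ 0.00032707, -0.00134276, -0.00041729, -0.00061243, -0.00029393,
       -0.00050812,  0.00074986]), 'joint_efforts': array([ 1.41711385e-03, -7.65066218e+01,  1.49670605e+00, -2.52360892e+01,
       -5.26291702e-02,  1.68082881e-02,  1.68249790e-04]), 'position': array([ 0.16356518, -0.70580747,  0.21127408]), 'ee_rot': array([-4.08233832e-04,  7.82899903e-01, -6.22147214e-01, -6.47541794e-04]), 'contact_force': array([0.45580288, 1.13747592, 0.18346114]), 'ft_torque': array([ 0.03306211, -0.00192149,  0.00259254]), 'gripper_width': 0.09307668647441937} 0.019
scene [[443.3, 0.0, 255.4], [0.0, 443.3, 184.3], [0.0, 0.0, 1.0]] [[-0.3923, 0.7297, -0.56, 1.2062], [0.9197, 0.3221, -0.2246, 0.266], [0.0165, -0.6032, -0.7975, 1.0598], [0.0, 0.0, 0.0, 1.0]]
top [[466.2, 0.0, 257.8], [0.0, 466.2, 190.8], [0.0, 0.0, 1.0]] [[0.0201, -0.9745, 0.2234, 0.2034], [-0.9998, -0.0195, 0.0047, -0.0365], [-0.0002, -0.2235, -0.9747, 1.4775], [0.0, 0.0, 0.0, 1.0]]
wrist [[324.9, 0.0, 254.2], [0.0, 324.9, 190.0], [0.0, 0.0, 1.0]] [[0.2256, -0.9458, -0.2334, 0.2275], [-0.9742, -0.2195, -0.0524, -0.6906], [-0.0017, 0.2392, -0.971, 0.3848], [0.0, 0.0, 0.0, 1.0]]
```

View pics/scene0.png

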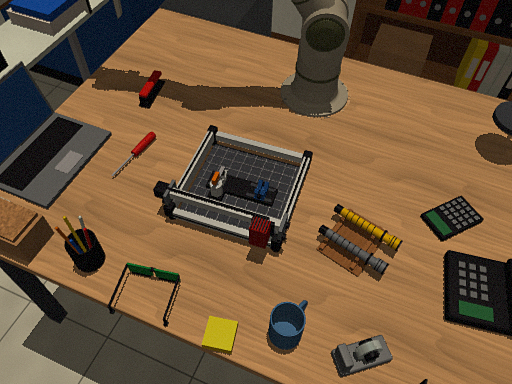

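View pics/top0.png

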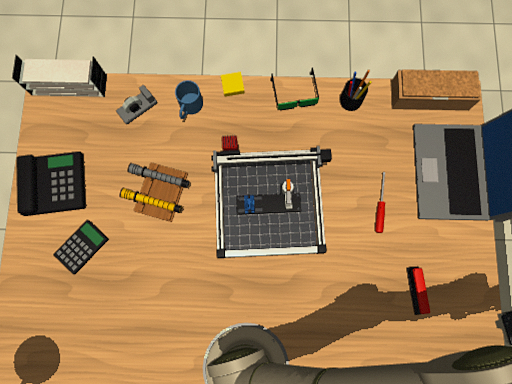

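View pics/wrist0.png

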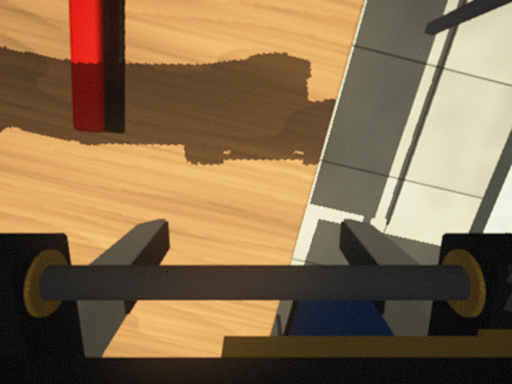

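The scene shows the engraver mid-desk with its cradle (fork near (263,188), orange handle near (215,178)). The rest is to its right, with the yellow torch in the place nearer the arm, around (368,226). In the top view the yellow torch runs from about (122,194) to (182,208), the handle is at (288,186) and the fork at (250,203). The wrist camera only sees the stapler and the desk edge.

```bash
cat > h.py <<'E'
from cell import r, grab_frame, camera_info, regions_of
import cv2,numpy as np
from scipy.spatial.transform import Rotation as R
def proj(c,P):
    T=np.asarray(c["T"]);K=np.asarray(c["intrinsics"])
    p=(np.atleast_2d(P)-T[:3,3])@T[:3,:3]; p=p@K.T
    return p[:,:2]/p[:,2:]
def ray(c,uv):
    T=np.asarray(c["T"]);K=np.asarray(c["intrinsics"])
    d=T[:3,:3]@np.linalg.solve(K,[uv[0],uv[1],1.]); return T[:3,3],d/np.linalg.norm(d)
def onz(c,uv,z):
    o,d=ray(c,uv); return o+d*(z-o[2])/d[2]
def tri(obs):
    A=np.zeros((3,3));b=np.zeros(3)
    for c,uv in obs:
        o,d=ray(c,uv);M=np.eye(3)-np.outer(d,d);A+=M;b+=M@o
    p=np.linalg.solve(A,b)
    res=[np.round(proj(c,p)[0]-uv,1).tolist() for c,uv in obs]
    return p,res
def rotq(s):
    q=s["ee_rot"];return R.from_quat([q[1],q[2],q[3],q[0]])
def crop(im,u0,v0,u1,v1,k,name):
    c=im[v0:v1,u0:u1];cv2.imwrite("pics/"+name,cv2.resize(c,None,fx=k,fy=k,interpolation=cv2.INTER_CUBIC)[:,:,::-1])
E
python3 - <<'E'
from h import *
s=rotq(r.sense()).as_matrix();print(np.round(s,3))
im={}
for n in ("scene","top"):
    im[n]=grab_frame(n);c=camera_info(n)
    for t in ("torch","torch_grey","rest","engraver","bar_handle","screwdriver"):
        for d in regions_of(n,t)[:2]:
            m=d["pixels"];ys,xs=np.nonzero(m)
            ctr=(xs.mean(),ys.mean())
            z={"torch":.038,"torch_grey":.038,"bar_handle":.085}.get(t,0.01)
            print(n,t,round(d["conf"],2),np.round(ctr,1),np.round(d["bbox"]),np.round(onz(c,ctr,z),3))
crop(im["top"],110,120,340,270,3,"topc.png")
crop(im["scene"],150,120,410,280,3,"scenec.png")
E
```

```text
[[ 0.226 -0.974 -0.   ]
 [-0.974 -0.226  0.001]
 [-0.001  0.    -1.   ]]
scene torch 0.85 [369.  227.5] [366. 226.  73.  45.] [0.499 0.317 0.038]
scene torch_grey 0.76 [353.7 249.1] [352. 249.  70.  50.] [0.58  0.297 0.038]
scene torch_grey 0.54 [217.7 176.4] [221. 176.  11.  22.] [ 0.507 -0.134  0.038]
scene rest 0.92 [348.4 246. ] [349. 250.  62.  61.] [0.559 0.282 0.01 ]
scene engraver 0.62 [217.1 177.3] [219. 175.  16.  18.] [ 0.491 -0.145  0.01 ]
scene engraver 0.6 [238.  189.2] [234. 189. 160. 129.] [ 0.506 -0.069  0.01 ]
scene screwdriver 0.82 [143.4 143.9] [144. 145.  20.  19.] [ 0.465 -0.418  0.01 ]
top torch 0.68 [147.2 199.3] [149. 201.  62.  24.] [0.499 0.319 0.038]
top torch 0.62 [287.7 189. ] [290. 190.   9.  28.] [ 0.541 -0.124  0.038]
top torch_grey 0.88 [155.4 174.4] [158. 177.  63.  23.] [0.581 0.299 0.038]
top torch_grey 0.25 [267.8 200.9] [273. 196. 116. 120.] [ 0.501 -0.062  0.038]
top rest 0.64 [160.1 192. ] [160. 192.  53.  62.] [0.53  0.286 0.01 ]
top engraver 0.73 [267.8 201. ] [272. 196. 118. 122.] [ 0.507 -0.063  0.01 ]
top bar_handle 0.5 [287.7 193. ] [291. 191.   5.  18.] [ 0.518 -0.122  0.085]
top screwdriver 0.88 [379.8 213. ] [380. 206.  10.  55.] [ 0.475 -0.421  0.01 ]
```

View pics/topc.png

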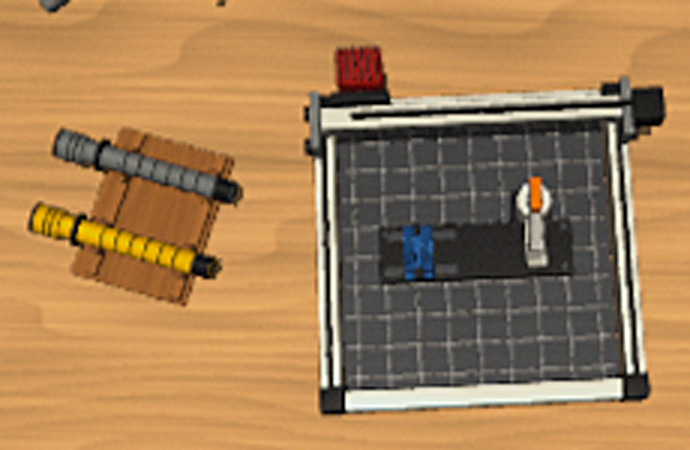

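View pics/scenec.png

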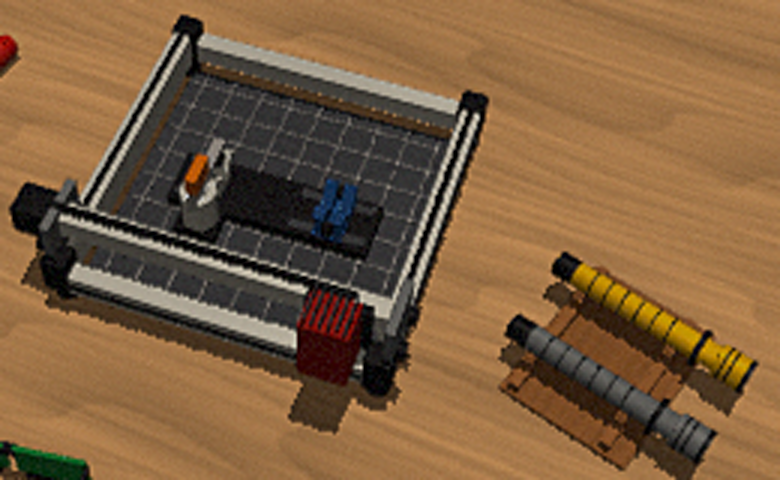

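Both torches have their heads towards +y, and the engraver is yawed by a few degrees. I'll raise the arm and move it above the cradle so the wrist camera can look at it.

Call:
{"name": "send_rows", "arguments": {"plan": [{"x":0.286,"y":0.616,"z":0.09,"az":-10},{"x":0.286,"y":0.616,"z":0.09,"az":-10},{"x":0.286,"y":0.616,"z":0.09,"az":-10},{"x":0.286,"y":0.616,"z":0.09,"az":-10},{"x":0.286,"y":0.616,"z":0.09,"az":-10}]}}

```text
validation failed for argument at $.pl...
```

Call:
{"name": "send_rows", "arguments": {"plan": [{"ax":0,"ay":0,"az":-10,"x":0.286,"y":0.616,"z":0.09,"hand":0.093},{"ax":0,"ay":0,"az":-10,"x":0.286,"y":0.616,"z":0.09,"hand":0.093},{"ax":0,"ay":0,"az":-10,"x":0.286,"y":0.616,"z":0.09,"hand":0.093},{"ax":0,"ay":0,"az":-10,"x":0.286,"y":0.616,"z":0.09,"hand":0.093},{"ax":0,"ay":0,"az":-10,"x":0.286,"y":0.616,"z":0.09,"hand":0.093}]}}

```text
time_s: 1.48
position: [0.295, -0.4235, 0.2537]
ee_rot: [0.0, 0.726, -0.688, 0.0]
contact_force: [1.7, -0.2, 0.9]
gripper_width: 0.0931
```

Call:
{"name": "send_rows", "arguments": {"plan": [{"ax":0,"ay":0,"az":0,"x":0.155,"y":0.333,"z":0.047,"hand":0.093},{"ax":0,"ay":0,"az":0,"x":0.155,"y":0.333,"z":0.047,"hand":0.093},{"ax":0,"ay":0,"az":0,"x":0.155,"y":0.333,"z":0.047,"hand":0.093},{"ax":0,"ay":0,"az":0,"x":0.155,"y":0.333,"z":0.047,"hand":0.093},{"ax":0,"ay":0,"az":0,"x":0.155,"y":0.333,"z":0.047,"hand":0.093}]}}

```text
time_s: 2.1
position: [0.4256, -0.1424, 0.2938]
ee_rot: [-0.0, 0.726, -0.688, 0.001]
contact_force: [1.0, -0.8, 0.2]
gripper_width: 0.0931
```

Run:
```python
from h import *
import pickle
s=r.sense();print(s["position"],s["contact_force"],s["q"])
c=camera_info("wrist");im=grab_frame("wrist");pickle.dump((c,im,s),open("v1.pkl","wb"))
print(s["time_s"],np.round(c["T"],4).tolist())
crop(im,0,0,512,384,1.5,"w1.png")
```

```text
[ 0.4255667  -0.14242758  0.29378222] [ 0.97583871 -0.80067161  0.20779972] [ 0.32545906  0.16726485 -0.15103673  2.09482777  0.03342646  0.87981186
 -1.36230945]
2.1 [[0.0529, -0.97, -0.2371, 0.4908], [-0.9986, -0.0512, -0.0133, -0.138], [0.0008, 0.2375, -0.9714, 0.4672], [0.0, 0.0, 0.0, 1.0]]
```

View pics/w1.png

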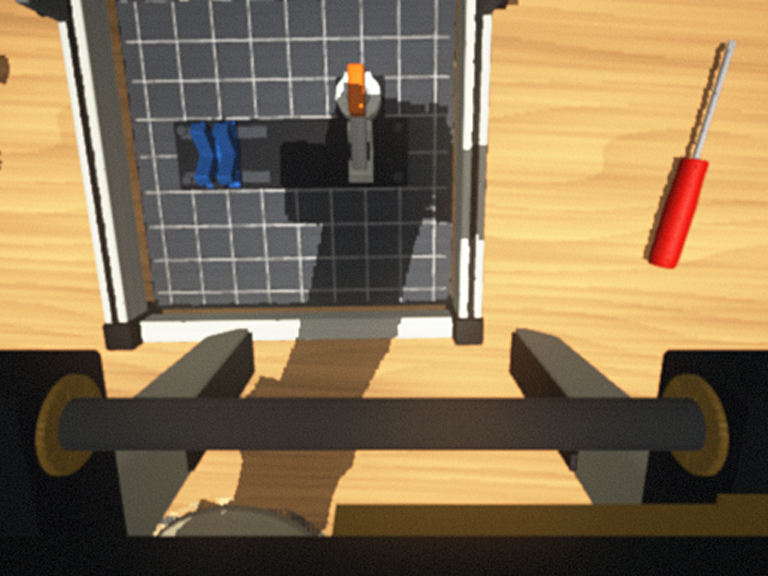

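The wrist view shows the orange handle at about (356,90) in the enlarged picture, the bar running down to (361,180), and the blue fork at about (216,155). The bar is across the cradle and down. Next is a second view from a shifted place.

Call:
{"name": "send_rows", "arguments": {"plan": [{"ax":0,"ay":0,"az":0,"x":0.015,"y":0.09,"z":-0.045,"hand":0.093},{"ax":0,"ay":0,"az":0,"x":0.015,"y":0.09,"z":-0.045,"hand":0.093},{"ax":0,"ay":0,"az":0,"x":0.015,"y":0.09,"z":-0.045,"hand":0.093},{"ax":0,"ay":0,"az":0,"x":0.015,"y":0.09,"z":-0.045,"hand":0.093}]}}

```text
time_s: 2.65
position: [0.4444, -0.0458, 0.25]
ee_rot: [-0.002, 0.728, -0.685, 0.001]
contact_force: [0.5, -0.5, -1.0]
gripper_width: 0.0926
```

Run:
```python
from h import *
import pickle
s=r.sense();print(s["position"],s["contact_force"])
c=camera_info("wrist");im=grab_frame("wrist");pickle.dump((c,im,s),open("v2.pkl","wb"))
print(s["time_s"],np.round(c["T"],4).tolist(),np.abs(s["joint_velocities"]).max())
crop(im,0,0,512,240,1.5,"w2.png")
crop(im,80,0,340,200,3,"w2c.png")
im1=pickle.load(open("v1.pkl","rb"))[1];crop(im1,80,0,340,200,3,"w1c.png")
```

```text
[ 0.4443933  -0.04580263  0.25002701] [ 0.51882429 -0.4749264  -0.98089187]
2.65 [[0.0608, -0.9703, -0.234, 0.509], [-0.9981, -0.0594, -0.0129, -0.0413], [-0.0014, 0.2343, -0.9722, 0.4237], [0.0, 0.0, 0.0, 1.0]] 0.020098890657619217
```

View pics/w2c.png

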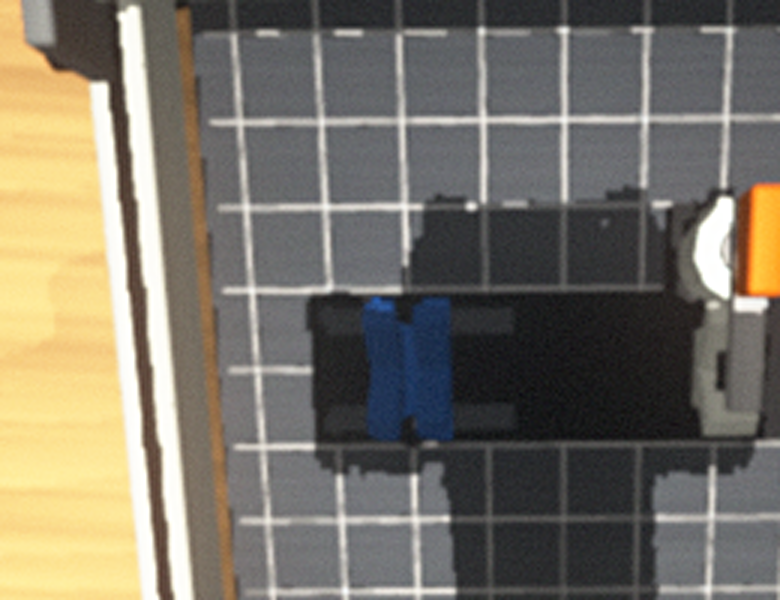

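View pics/w1c.png

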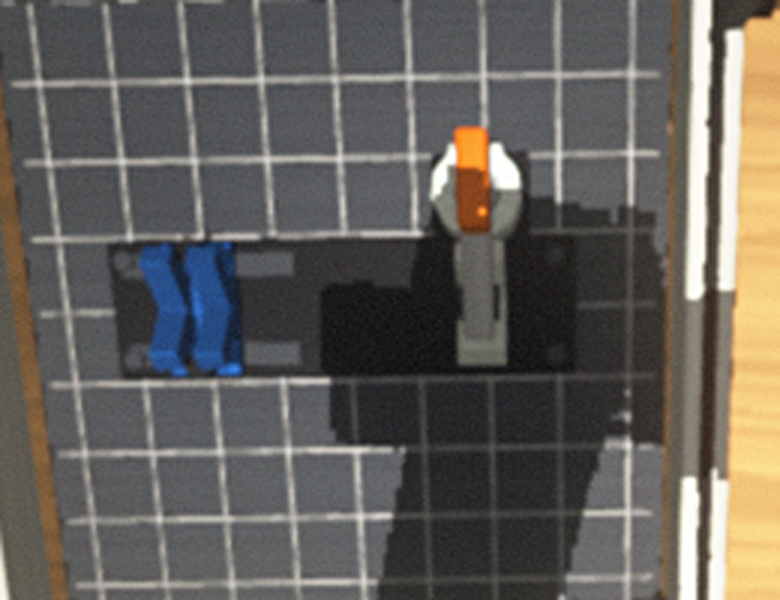

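Run:
```python
from h import *
import pickle
from scipy.optimize import least_squares
V=[pickle.load(open(f"v{i}.pkl","rb")) for i in (1,2)]
def full(p): return np.array([80+p[0]/3,p[1]/3])-0.33
for i,segs in ((0,[((12,84),(657,73)),((26,163),(657,153)),((52,385),(655,377)),((85,582),(650,582))]),(1,[((210,123),(780,120)),((218,209),(660,206)),((238,447),(780,441)),((240,521),(780,520))])):
    for a,b in segs:
        A,B=[onz(V[i][0],full(p),0.012) for p in (a,b)]
        d=A-B; print(i,"yaw",round(np.degrees(np.arctan2(-d[0],d[1])),2))
obs=[]
for c,im,s in V:
    hsv=cv2.cvtColor(im,cv2.COLOR_RGB2HSV)
    m=cv2.inRange(hsv,(5,170,60),(18,255,255)); m[:,:230]=0;m[120:]=0; m[:, 350:]=0
    n,l,st,_=cv2.connectedComponentsWithStats(m); k=1+np.argmax(st[1:,4]); 
    x,y,w,h,a=st[k];obs.append((x-.5,y-.5,x+w-.5,y+h-.5));print(st[k])
def box(p,yaw):
    R_=np.array([[np.cos(yaw),-np.sin(yaw),0],[np.sin(yaw),np.cos(yaw),0],[0,0,1]])
    g=np.array([(sx*.017,sy*.006,sz*.011) for sx in(-1,1) for sy in(-1,1) for sz in(-1,1)])
    return g@R_.T+p
def f(p,yaw):
    e=[]
    for (c,im,s),o in zip(V,obs):
        q=proj(c,box(p,yaw)); e+=list(np.r_[q.min(0),q.max(0)]-o)
    return np.array(e)
for yaw in (0.03,0.05,.07):
    so=least_squares(f,[.54,-.12,.085],args=(yaw,));print(yaw,np.round(so.x,4),np.round(so.fun,1))
```

```text
0 yaw 3.94
0 yaw 3.89
0 yaw 3.78
0 yaw 3.02
1 yaw 3.75
1 yaw 3.84
1 yaw 4.13
1 yaw 3.61
[232  43  11  34 335]
[326  62  17  37 263]
0.03 [ 0.5436 -0.1172  0.084 ] [-0.  -0.8  1.1  1.3 -2.2 -0.8  1.1  0.6]
0.05 [ 0.5436 -0.1173  0.0841] [-0.1 -0.7  1.   1.1 -1.8 -0.7  0.8  0.5]
0.07 [ 0.5436 -0.1173  0.0842] [-0.4 -0.8  1.3  1.2 -1.4 -0.7  0.5  0.5]
```

The handle centre fits at (0.5436, -0.1173, 0.084). That agrees with the given height of 0.085, and the engraver yaw is about 3.8 degrees. I'll move above the handle with the fingers part open.

Call:
{"name": "send_rows", "arguments": {"plan": [{"ax":0,"ay":0,"az":0,"x":0.099,"y":-0.0715,"z":-0.09,"hand":0.05},{"ax":0,"ay":0,"az":0,"x":0.099,"y":-0.0715,"z":-0.09,"hand":0.05},{"ax":0,"ay":0,"az":0,"x":0.099,"y":-0.0715,"z":-0.09,"hand":0.05},{"ax":0,"ay":0,"az":0,"x":0.099,"y":-0.0715,"z":-0.09,"hand":0.05},{"ax":0,"ay":0,"az":0,"x":0.099,"y":-0.0715,"z":-0.09,"hand":0.05}]}}

```text
time_s: 3.32
position: [0.5428, -0.1183, 0.1609]
ee_rot: [-0.002, 0.728, -0.686, 0.002]
contact_force: [-0.3, -0.2, 1.1]
gripper_width: 0.0509
```

Run:
```python
from h import *
s=r.sense();print(s["position"],s["ee_rot"],s["contact_force"],s["gripper_width"],np.abs(s["joint_velocities"]).max())
c=camera_info("wrist");im=grab_frame("wrist")
P=np.array([.5436,-.1173,.096]);print("pred top ctr",proj(c,P))
crop(im,130,60,390,260,3,"w3.png")
```

```text
[ 0.54280541 -0.1182624   0.16090798] [-0.00231449  0.72756825 -0.68602944  0.00163979] [-0.26969115 -0.23697555  1.08700105] 0.05085592819246097 0.017773819250206307
pred top ctr [[254.13662081 198.18527695]]
```

View pics/w3.png

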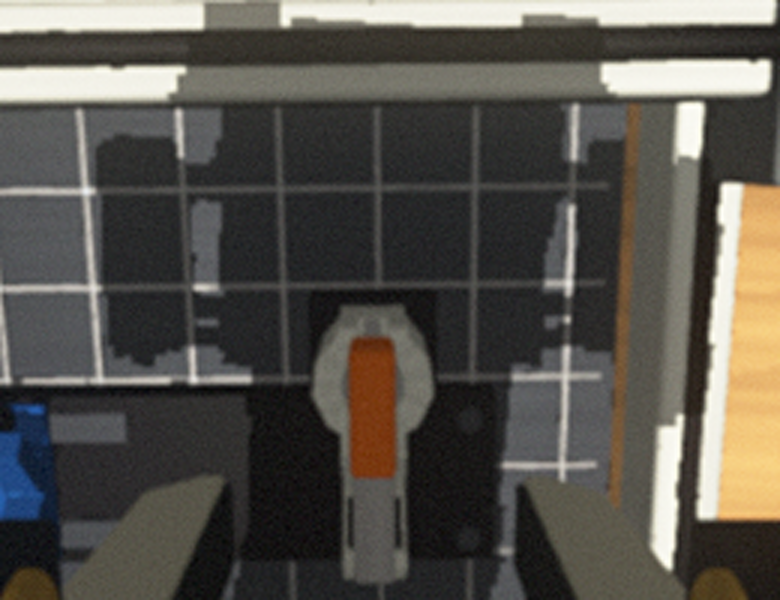

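Run:
```python
from h import *
import pickle
from scipy.optimize import least_squares
V=[pickle.load(open(f"v{i}.pkl","rb")) for i in (1,2)]
c=camera_info("wrist");im=grab_frame("wrist");V.append((c,im,r.sense()));pickle.dump(V[2],open("v3.pkl","wb"))
obs=[]
for c,im,s in V:
    hsv=cv2.cvtColor(im,cv2.COLOR_RGB2HSV)
    m=cv2.inRange(hsv,(3,150,50),(18,255,255)); m[:,:225]=0;m[222:]=0; m[:, 350:]=0
    if len(obs)==2: m[:,:240]=0;m[:,280:]=0
    n,l,st,_=cv2.connectedComponentsWithStats(m); k=1+np.argmax(st[1:,4]); 
    x,y,w,h,a=st[k];obs.append((x-.5,y-.5,x+w-.5,y+h-.5));print(st[k])
yaw=.066
g=np.array([(sx*.017,sy*.006,sz*.011) for sx in(-1,1) for sy in(-1,1) for sz in(-1,1)])
R_=R.from_euler("z",yaw).as_matrix()
def f(p,idx):
    e=[]
    for i in idx:
        q=proj(V[i][0],g@R_.T+p[:3]); e+=list(np.r_[q.min(0),q.max(0)]-obs[i])
    return np.array(e)
for idx in ((0,1),(2,),(0,1,2)):
    so=least_squares(f,[.54,-.12,.085],args=(idx,));print(idx,np.round(so.x,4),np.round(so.fun,1))
```

```text
[231  42  12  35 364]
[325  61  18  38 301]
[247 173  15  46 676]
(0, 1) [ 0.5438 -0.1166  0.086 ] [-0.1 -0.4  0.6  0.8 -0.8 -0.3  0.4  0.1]
(2,) [ 0.5399 -0.1171  0.0711] [-0.1  0.   0.1 -0. ]
(0, 1, 2) [ 0.5438 -0.1168  0.0853] [ 0.1 -0.2  0.8  0.9 -0.8 -0.1  0.4  0.2 -0.7 -1.6  0.4  1. ]
```

Call:
{"name": "send_rows", "arguments": {"plan": [{"ax":0,"ay":0,"az":0.4,"x":0.001,"y":0.0015,"z":-0.04,"hand":0.05},{"ax":0,"ay":0,"az":0.4,"x":0.001,"y":0.0015,"z":-0.072,"hand":0.05},{"ax":0,"ay":0,"az":0.4,"x":0.001,"y":0.0015,"z":-0.072,"hand":0.05},{"ax":0,"ay":0,"az":0.4,"x":0.001,"y":0.0015,"z":-0.072,"hand":0.05}]}}

```text
time_s: 3.92
position: [0.5445, -0.116, 0.0908]
ee_rot: [-0.003, 0.73, -0.683, 0.003]
contact_force: [0.7, -0.2, -0.9]
gripper_width: 0.05
```

Run:
```python
from h import *
s=r.sense();print(s["position"],s["ee_rot"],s["contact_force"],s["gripper_width"],np.abs(s["joint_velocities"]).max())
im=grab_frame("wrist")
crop(im,130,60,390,260,3,"w4.png")
```

```text
[ 0.54451525 -0.11598505  0.09078245] [-0.0030225   0.73048854 -0.68291319  0.00263302] [ 0.66890607 -0.19886012 -0.89490796] 0.05003993415670853 0.011286652053198006
```

View pics/w4.png

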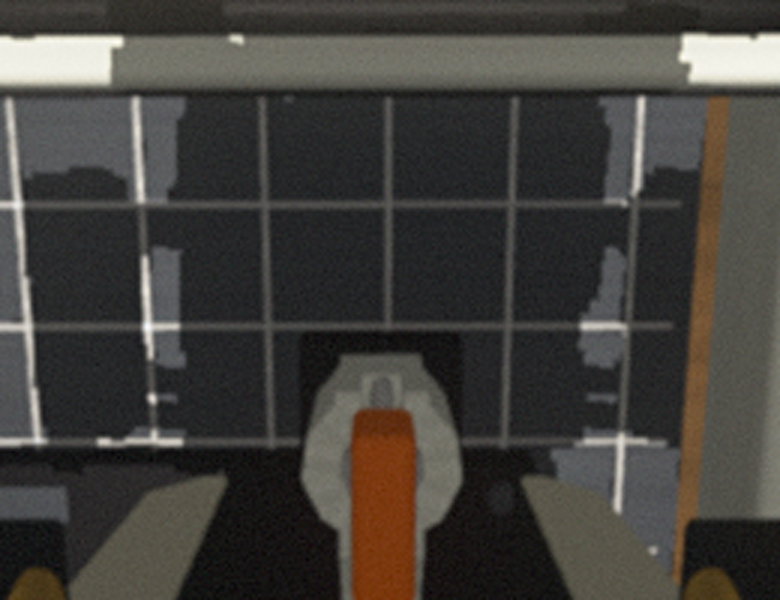

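The handle sits between the fingers, about 1 mm off towards -y. I'll centre on it and grip.

Call:
{"name": "send_rows", "arguments": {"plan": [{"ax":0,"ay":0.4,"az":0.2,"x":-0.0007,"y":-0.001,"z":-0.003,"hand":0.05},{"ax":0,"ay":0.4,"az":0.2,"x":-0.0007,"y":-0.001,"z":-0.003,"hand":0.006},{"ax":0,"ay":0.4,"az":0.2,"x":-0.0007,"y":-0.001,"z":-0.003,"hand":0.006},{"ax":0,"ay":0.4,"az":0.2,"x":-0.0007,"y":-0.001,"z":-0.003,"hand":0.006},{"ax":0,"ay":0.4,"az":0.2,"x":-0.0007,"y":-0.001,"z":-0.003,"hand":0.006}], "force": 30}}

```text
time_s: 4.6
position: [0.544, -0.1171, 0.088]
ee_rot: [-0.001, 0.732, -0.682, 0.0]
contact_force: [0.2, -0.1, 0.2]
gripper_width: 0.0144
```

Run:
```python
from h import *
s=r.sense();print(s["position"],s["ee_rot"],s["contact_force"],s["ft_torque"],s["gripper_width"],np.abs(s["joint_velocities"]).max())
```

```text
[ 0.54404328 -0.11712939  0.08797268] [-8.48092405e-04  7.31575496e-01 -6.81759826e-01  3.38282278e-04] [ 0.24851198 -0.11921468  0.20223985] [0.0045361  0.00324545 0.02159835] 0.0144151342757212 0.0011692527251372673
```

Call:
{"name": "send_rows", "arguments": {"plan": [{"ax":0,"ay":0,"az":0,"x":0,"y":0,"z":0,"hand":0.006},{"ax":0,"ay":0,"az":0,"x":0,"y":0,"z":0,"hand":0.006}], "force": 30}}

```text
time_s: 4.85
position: [0.5441, -0.1175, 0.088]
ee_rot: [-0.001, 0.731, -0.682, 0.0]
contact_force: [0.1, -2.5, 0.2]
gripper_width: 0.0104
```

Call:
{"name": "send_rows", "arguments": {"plan": [{"ax":0,"ay":0,"az":0,"x":0,"y":0,"z":0,"hand":0.006},{"ax":0,"ay":0,"az":0,"x":0,"y":0,"z":0.003,"hand":0.006},{"ax":0,"ay":0,"az":0,"x":0,"y":0,"z":0.006,"hand":0.006},{"ax":0,"ay":0,"az":0,"x":0,"y":0,"z":0.006,"hand":0.006}], "force": 30}}

```text
time_s: 5.35
position: [0.5439, -0.1175, 0.094]
ee_rot: [-0.001, 0.731, -0.682, 0.0]
contact_force: [1.7, -1.8, -6.1]
gripper_width: 0.0104
```

The reading of -6.1 N matches the spring and weight, so the bar is in hand. I'll lift to about 19 mm.

Call:
{"name": "send_rows", "arguments": {"plan": [{"ax":0,"ay":0,"az":0,"x":0,"y":0,"z":0.005,"hand":0.006},{"ax":0,"ay":0,"az":0,"x":0,"y":0,"z":0.01,"hand":0.006},{"ax":0,"ay":0,"az":0,"x":0,"y":0,"z":0.013,"hand":0.006},{"ax":0,"ay":0,"az":0,"x":0,"y":0,"z":0.013,"hand":0.006}], "force": 30}}

```text
time_s: 5.85
position: [0.5439, -0.1175, 0.1073]
ee_rot: [-0.001, 0.731, -0.682, 0.0]
contact_force: [1.7, -2.1, -8.4]
gripper_width: 0.0107
```

Run:
```python
from h import *
s=r.sense();print(s["position"],s["ee_rot"],s["contact_force"],s["ft_torque"],s["gripper_width"],s["q"])
im=grab_frame("scene")
crop(im,170,130,320,250,5,"s5.png")
```

```text
[ 0.54391421 -0.11750916  0.10726331] [-7.29556026e-04  7.31465061e-01 -6.81878359e-01  4.84603229e-04] [ 1.71944625 -2.10744025 -8.36518327] [-0.45185113 -0.30435154 -0.0287391 ] 0.010680217277763105 [ 0.21499256  0.54603291 -0.14853005  2.07444447  0.15166525  0.52936756
 -1.54388155]
```

View pics/s5.png

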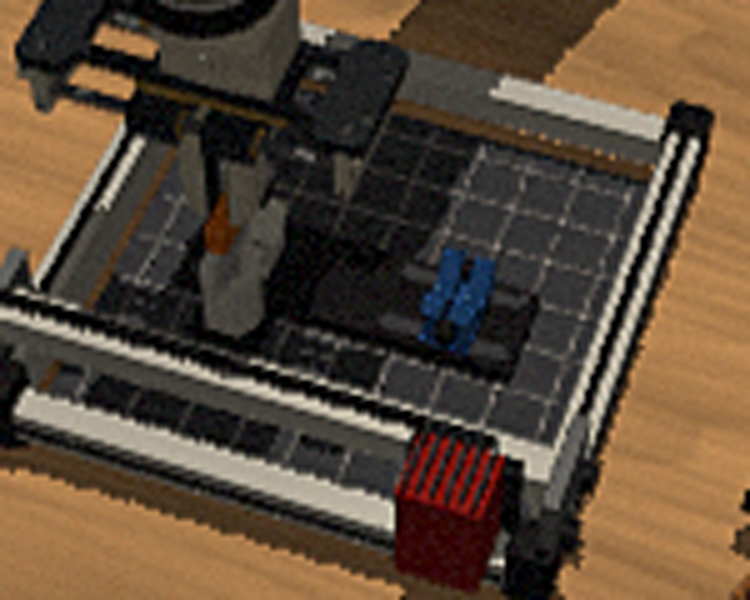

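The scene view shows the handle between the fingers at about (222,225) in the crop, with the bar raised. Force and height agree at about 19 mm lift. Now I'll turn it anticlockwise.

Call:
{"name": "send_rows", "arguments": {"plan": [{"ax":0,"ay":0,"az":6,"x":0,"y":0,"z":0,"hand":0.006},{"ax":0,"ay":0,"az":14,"x":0,"y":0,"z":0,"hand":0.006},{"ax":0,"ay":0,"az":22,"x":0,"y":0,"z":0,"hand":0.006},{"ax":0,"ay":0,"az":30,"x":0,"y":0,"z":0,"hand":0.006},{"ax":0,"ay":0,"az":30,"x":0,"y":0,"z":0,"hand":0.006}], "force": 30}}

```text
time_s: 6.52
position: [0.5438, -0.1175, 0.1069]
ee_rot: [-0.001, 0.883, -0.47, 0.0]
contact_force: [1.1, -1.7, -8.6]
gripper_width: 0.0099
```

Call:
{"name": "send_rows", "arguments": {"plan": [{"ax":0,"ay":0,"az":8,"x":0,"y":0,"z":0.0005,"hand":0.006},{"ax":0,"ay":0,"az":18,"x":0,"y":0,"z":0.0005,"hand":0.006},{"ax":0,"ay":0,"az":28,"x":0,"y":0,"z":0.0005,"hand":0.006},{"ax":0,"ay":0,"az":36,"x":0,"y":0,"z":0.0005,"hand":0.006},{"ax":0,"ay":0,"az":36,"x":0,"y":0,"z":0.0005,"hand":0.006}], "force": 30}}

```text
time_s: 7.15
position: [0.5437, -0.1175, 0.1073]
ee_rot: [-0.001, 0.984, -0.176, -0.0]
contact_force: [0.7, -0.7, -8.5]
gripper_width: 0.0101
```

Call:
{"name": "send_rows", "arguments": {"plan": [{"ax":0,"ay":0,"az":8,"x":0,"y":0,"z":0,"hand":0.006},{"ax":0,"ay":0,"az":16,"x":0,"y":0,"z":0,"hand":0.006},{"ax":0,"ay":0,"az":24,"x":0,"y":0,"z":0,"hand":0.006},{"ax":0,"ay":0,"az":24,"x":0,"y":0,"z":0,"hand":0.006}], "force": 30}}

```text
time_s: 7.65
position: [0.5437, -0.1174, 0.1071]
ee_rot: [-0.001, 1.0, 0.03, -0.001]
contact_force: [0.8, -0.6, -8.5]
gripper_width: 0.0106
```

Run:
```python
from h import *
s=r.sense();print(s["position"],s["ee_rot"],s["contact_force"],s["ft_torque"],s["gripper_width"],s["q"])
im=grab_frame("scene")
crop(im,170,130,320,250,5,"s6.png")
```

```text
[ 0.54366433 -0.1174467   0.10711837] [-1.29475948e-03  9.99546779e-01  3.00651106e-02 -8.05612505e-04] [ 0.80334466 -0.56332635 -8.52687928] [-0.24715444 -0.54271939  0.01852144] 0.010578470819884844 [ 0.52052515  0.60738309 -0.59596733  2.05271616  0.5569737   0.64537412
 -0.38970007]
```

View pics/s6.png

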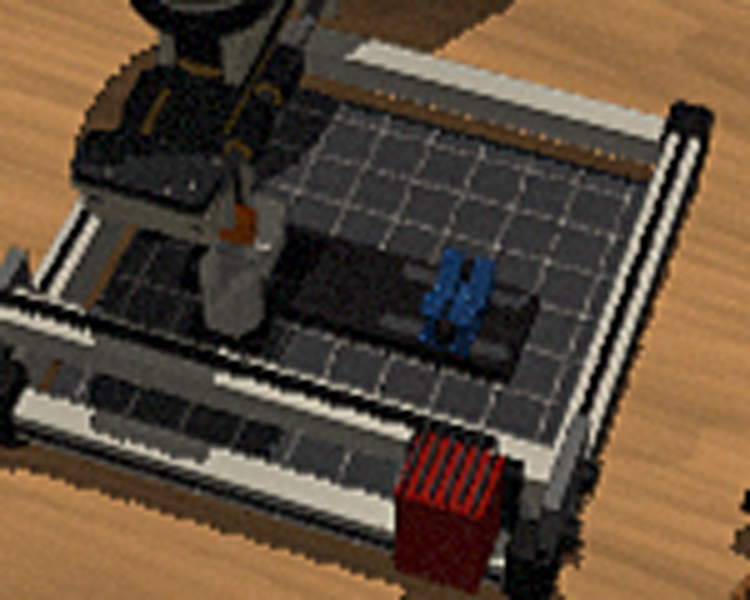

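The bar now points aside at about 1.57 rad. I'll lower it gently onto the sleeve rim.

Call:
{"name": "send_rows", "arguments": {"plan": [{"ax":0,"ay":0,"az":0,"x":0,"y":0,"z":-0.001,"hand":0.006},{"ax":0,"ay":0,"az":0,"x":0,"y":0,"z":-0.002,"hand":0.006},{"ax":0,"ay":0,"az":0,"x":0,"y":0,"z":-0.003,"hand":0.006},{"ax":0,"ay":0,"az":0,"x":0,"y":0,"z":-0.003,"hand":0.006}], "force": 30}}

```text
time_s: 8.2
position: [0.5436, -0.1175, 0.1041]
ee_rot: [-0.001, 1.0, 0.029, -0.001]
contact_force: [1.7, -0.2, -7.8]
gripper_width: 0.0102
```

Call:
{"name": "send_rows", "arguments": {"plan": [{"ax":0,"ay":0,"az":0,"x":0,"y":0,"z":-0.001,"hand":0.006},{"ax":0,"ay":0,"az":0,"x":0,"y":0,"z":-0.0015,"hand":0.006},{"ax":0,"ay":0,"az":0,"x":0,"y":0,"z":-0.0015,"hand":0.006}], "force": 30}}

```text
time_s: 8.57
position: [0.5438, -0.1175, 0.1028]
ee_rot: [-0.001, 1.0, 0.029, -0.001]
contact_force: [1.7, -0.5, -3.8]
gripper_width: 0.0102
```

Call:
{"name": "send_rows", "arguments": {"plan": [{"ax":0,"ay":0,"az":0,"x":0,"y":0,"z":-0.0007,"hand":0.006},{"ax":0,"ay":0,"az":0,"x":0,"y":0,"z":-0.0007,"hand":0.006},{"ax":0,"ay":0,"az":0,"x":0,"y":0,"z":-0.0007,"hand":0.006}], "force": 30}}

```text
time_s: 8.95
position: [0.5439, -0.1175, 0.1025]
ee_rot: [-0.001, 1.0, 0.029, -0.001]
contact_force: [-0.4, -0.8, 4.5]
gripper_width: 0.0104
```

The rim now carries the bar. I'll release it, opening only to 40 mm because of the gantry, and rise.

Call:
{"name": "send_rows", "arguments": {"plan": [{"ax":0,"ay":0,"az":0,"x":0,"y":0,"z":0,"hand":0.015},{"ax":0,"ay":0,"az":0,"x":0,"y":0,"z":0,"hand":0.04},{"ax":0,"ay":0,"az":0,"x":0,"y":0,"z":0,"hand":0.04}]}}

```text
time_s: 9.32
position: [0.5439, -0.1174, 0.1024]
ee_rot: [-0.001, 1.0, 0.029, -0.001]
contact_force: [-0.0, -0.7, -0.1]
gripper_width: 0.0305
```

Run:
```python
from h import *
s=r.sense();print(s["position"],s["ee_rot"],s["contact_force"],s["gripper_width"])
im=grab_frame("wrist")
crop(im,130,60,390,260,3,"w7.png")
```

```text
[ 0.54387146 -0.1173676   0.1023624 ] [-1.07406889e-03  9.99570757e-01  2.92719133e-02 -5.50496766e-04] [-0.03955984 -0.68864295 -0.12635962] 0.03054662711383471
```

View pics/w7.png

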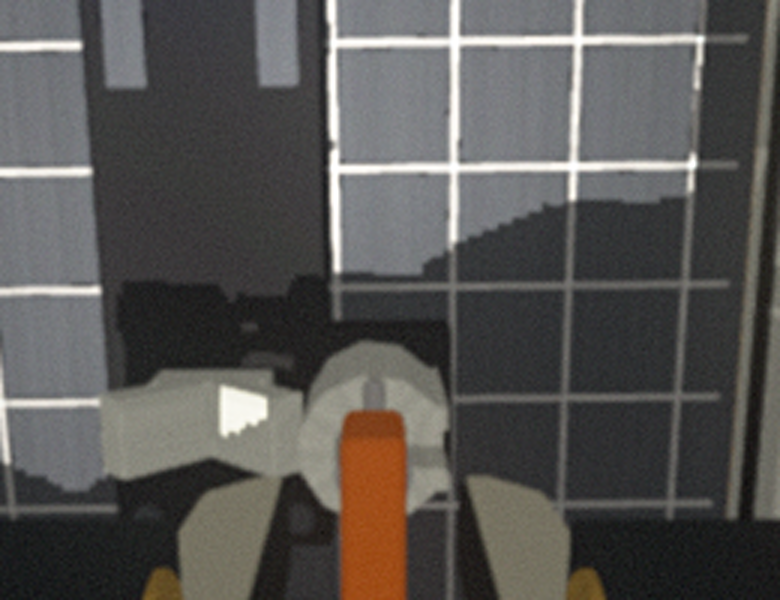

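The bar stays aside with the handle free at about (373,480) in the crop and the vee rest uncovered. I'll rise and place the camera over the fork on the way.

Call:
{"name": "send_rows", "arguments": {"plan": [{"ax":0,"ay":0,"az":0,"x":0,"y":0,"z":0.05,"hand":0.04},{"ax":0,"ay":0,"az":0,"x":-0.04,"y":0.02,"z":0.1,"hand":0.06},{"ax":0,"ay":0,"az":0,"x":-0.04,"y":0.04,"z":0.1,"hand":0.06},{"ax":0,"ay":0,"az":0,"x":-0.04,"y":0.04,"z":0.1,"hand":0.06},{"ax":0,"ay":0,"az":0,"x":-0.04,"y":0.04,"z":0.1,"hand":0.06}]}}

```text
time_s: 10.0
position: [0.504, -0.0778, 0.2013]
ee_rot: [-0.001, 1.0, 0.029, -0.001]
contact_force: [-1.3, -0.2, 0.4]
gripper_width: 0.0603
```

Run:
```python
from h import *
import pickle
s=r.sense();print(s["position"],s["ee_rot"],s["contact_force"],s["gripper_width"],np.abs(s["joint_velocities"]).max())
c=camera_info("wrist");im=grab_frame("wrist");pickle.dump((c,im,s),open("v4.pkl","wb"))
crop(im,130,0,390,200,3,"w8.png")
```

```text
[ 0.50403887 -0.07780037  0.20132152] [-0.00114456  0.99956897  0.02931228 -0.00116711] [-1.31662224 -0.16659939  0.38617541] 0.060259713224066584 0.010334209438774946
```

View pics/w8.png

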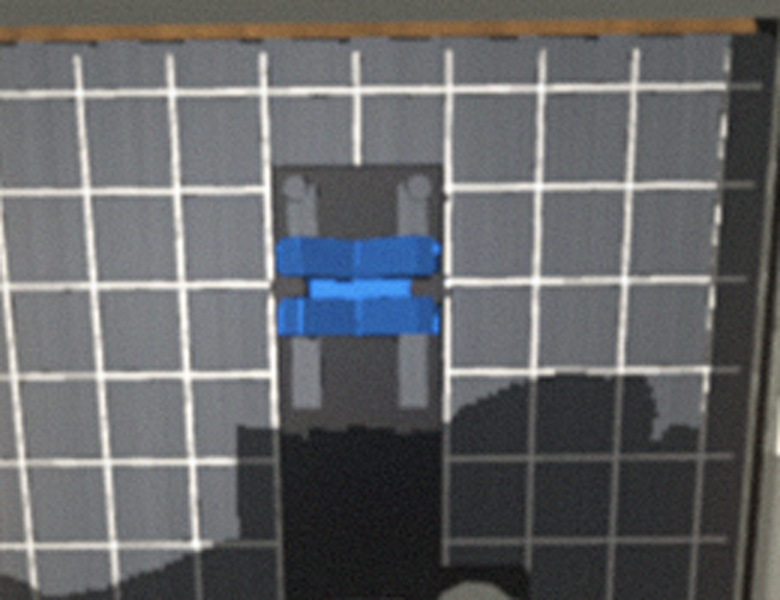

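The top face of the fork is clearly visible. The cheeks span rows 238–275 and 297–335 in the crop, with the slot middle at about row 286 and columns 277–440. Now I'll compute its position and take a second view.

Call:
{"name": "send_rows", "arguments": {"plan": [{"ax":0,"ay":0,"az":0,"x":0,"y":0.035,"z":0,"hand":0.07},{"ax":0,"ay":0,"az":0,"x":0,"y":0.05,"z":0,"hand":0.07},{"ax":0,"ay":0,"az":0,"x":0,"y":0.05,"z":0,"hand":0.07}]}}

```text
time_s: 10.42
position: [0.5041, -0.0273, 0.2008]
ee_rot: [-0.001, 1.0, 0.03, -0.002]
contact_force: [0.1, -1.0, 0.2]
gripper_width: 0.0699
```

Run:
```python
from h import *
import pickle
s=r.sense();print(s["position"],s["ee_rot"],np.abs(s["joint_velocities"]).max())
c=camera_info("wrist");im=grab_frame("wrist");pickle.dump((c,im,s),open("v5.pkl","wb"))
crop(im,130,40,390,240,3,"w9.png")
c4=pickle.load(open("v4.pkl","rb"))[0]
O=np.array([.4976,-.0582,0]);Rz=R.from_euler("z",.066).as_matrix()
for p in ((277,286),(440,286),(358,286),(358,238),(358,335)):
    uv=np.array([130+p[0]/3,p[1]/3])-.33
    P=onz(c4,uv,.054);print(p,np.round(P,4),np.round((P-O)@Rz,4))
```

```text
[ 0.50405488 -0.02732413  0.20075214] [-0.0014202   0.99954488  0.03008338 -0.00173267] 0.024679079152203156
(277, 286) [0.4682 0.0011 0.054 ] [-0.0254  0.0611  0.054 ]
(440, 286) [0.5197 0.0041 0.054 ] [0.0261 0.0607 0.054 ]
(358, 286) [0.4938 0.0026 0.054 ] [0.0002 0.0609 0.054 ]
(358, 238) [0.493 0.017 0.054] [0.0004 0.0753 0.054 ]
(358, 335) [ 0.4946 -0.0124  0.054 ] [0.     0.0458 0.054 ]
```

View pics/w9.png

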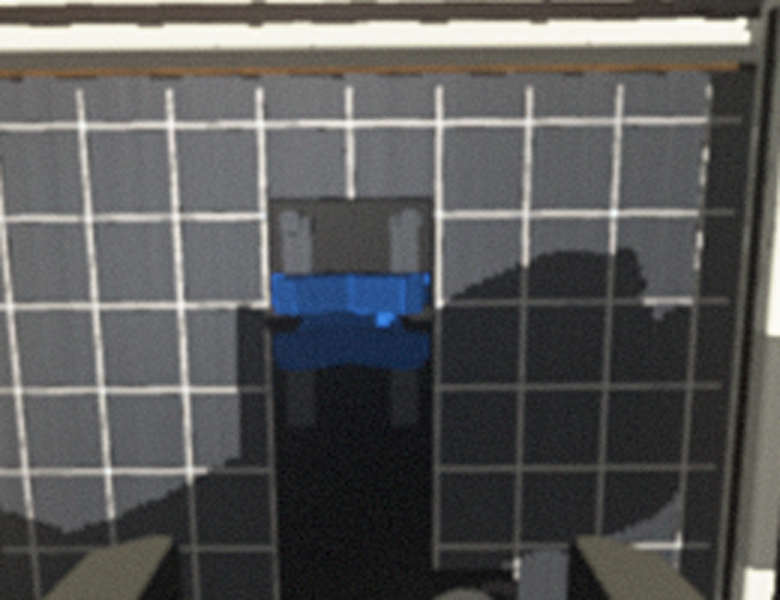

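Run:
```python
from h import *
import pickle
c4=pickle.load(open("v4.pkl","rb"))[0];c5=pickle.load(open("v5.pkl","rb"))[0]
O=np.array([.4976,-.0582,0]);Rz=R.from_euler("z",.066).as_matrix()
f4=lambda p:np.array([130+p[0]/3,p[1]/3])-.33
f5=lambda p:np.array([130+p[0]/3,40+p[1]/3])-.33
for a,b in (((277,238),(271,274)),((280,335),(275,367)),((440,335),(428,366)),((277,286),(273,322)),((440,286),(430,321))):
    P,res=tri([(c4,f4(a)),(c5,f5(b))]);print(np.round(P,4),np.round((P-O)@Rz,4),res,np.round((onz(c5,f5(b),.054)-O)@Rz,4))
```

```text
[0.4659 0.0168 0.0387] [-0.0267  0.077   0.0387] [[-0.2, -0.0], [0.2, 0.0]] [-0.0253  0.0779  0.054 ]
[ 0.4687 -0.014   0.0445] [-0.0259  0.046   0.0445] [[-0.0, -0.0], [0.0, 0.0]] [-0.0249  0.0475  0.054 ]
[ 0.5213 -0.0109  0.0417] [0.0267 0.0457 0.0417] [[-0.3, -0.0], [0.3, 0.0]] [0.0258 0.0476 0.054 ]
[0.4675 0.0014 0.0457] [-0.0261  0.0615  0.0457] [[0.1, 0.0], [-0.1, -0.0]] [-0.0251  0.0624  0.054 ]
[0.5204 0.0047 0.0428] [0.0269 0.0612 0.0428] [[0.1, 0.0], [-0.1, -0.0]] [0.0264 0.0624 0.054 ]
```

The fork slot lies at engraver y ≈ +61 mm, and its x agrees to within 0.5 mm. Next I'll look at the yellow torch.

Call:
{"name": "send_rows", "arguments": {"plan": [{"ax":0,"ay":0,"az":-9,"x":-0.01,"y":0.06,"z":0.02,"hand":0.07},{"ax":0,"ay":0,"az":-19,"x":-0.034,"y":0.12,"z":0.02,"hand":0.07},{"ax":0,"ay":0,"az":-19,"x":-0.034,"y":0.18,"z":0.02,"hand":0.07},{"ax":0,"ay":0,"az":-19,"x":-0.034,"y":0.24,"z":0.02,"hand":0.07},{"ax":0,"ay":0,"az":-19,"x":-0.034,"y":0.24,"z":0.02,"hand":0.07}]}}

```text
time_s: 11.1
position: [0.4699, 0.2161, 0.221]
ee_rot: [-0.003, 0.991, -0.133, -0.001]
contact_force: [-1.1, -1.1, -0.2]
gripper_width: 0.0701
```

Run:
```python
from h import *
import pickle
s=r.sense();print(s["position"],s["ee_rot"],np.abs(s["joint_velocities"]).max())
c=camera_info("wrist");im=grab_frame("wrist");pickle.dump((c,im,s),open("v6.pkl","wb"))
crop(im,60,0,450,260,2,"w10.png")
```

```text
[0.46986418 0.21607133 0.22104849] [-0.00272644  0.9911359  -0.13281677 -0.00137449] 0.07270176774400798
```

View pics/w10.png

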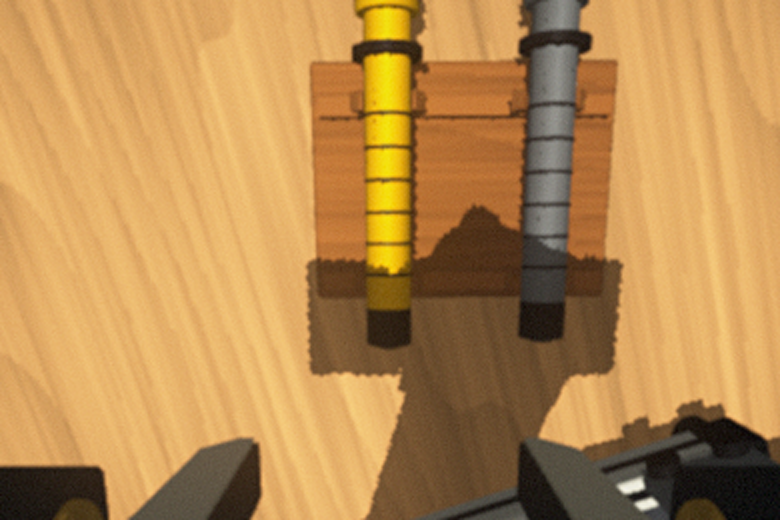

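The yellow torch shows its collar at about (388,52) in the crop and its tail end at about (388,345). The grey torch lies parallel on the right. A second view follows, further along.

Call:
{"name": "send_rows", "arguments": {"plan": [{"ax":0,"ay":0,"az":0,"x":0.012,"y":0.04,"z":-0.02,"hand":0.07},{"ax":0,"ay":0,"az":0,"x":0.012,"y":0.06,"z":-0.04,"hand":0.07},{"ax":0,"ay":0,"az":0,"x":0.012,"y":0.06,"z":-0.04,"hand":0.07},{"ax":0,"ay":0,"az":0,"x":0.012,"y":0.06,"z":-0.04,"hand":0.07}]}}

```text
time_s: 11.65
position: [0.4826, 0.2706, 0.1807]
ee_rot: [-0.001, 0.991, -0.135, -0.002]
contact_force: [-0.2, 0.1, -0.4]
gripper_width: 0.07
```

Run:
```python
from h import *
import pickle
s=r.sense();print(s["position"],s["ee_rot"],np.abs(s["joint_velocities"]).max())
c=camera_info("wrist");im=grab_frame("wrist");pickle.dump((c,im,s),open("v7.pkl","wb"))
crop(im,180,0,380,240,3,"w11.png")
im6=pickle.load(open("v6.pkl","rb"))[1];crop(im6,180,0,380,190,3,"w10b.png")
```

```text
[0.48256268 0.27064585 0.18067164] [-8.04720127e-04  9.90793360e-01 -1.35369681e-01 -1.70844233e-03] 0.011890472018657852
```

View pics/w11.png

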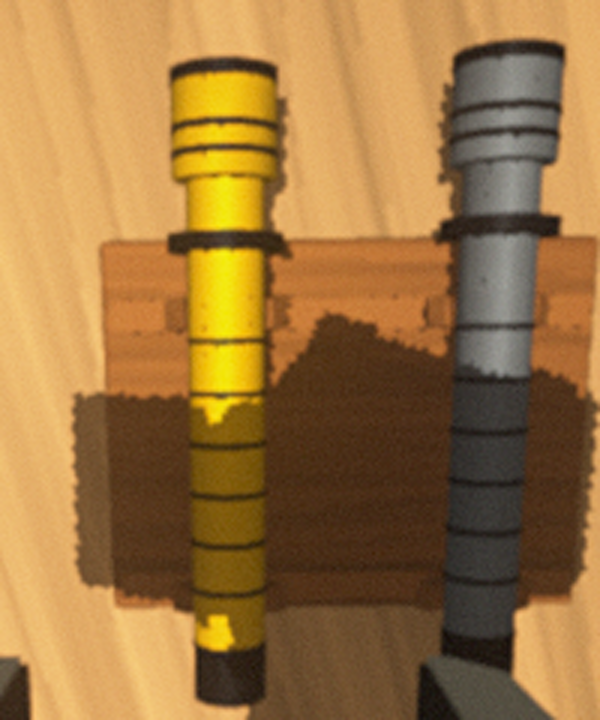

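View pics/w10b.png

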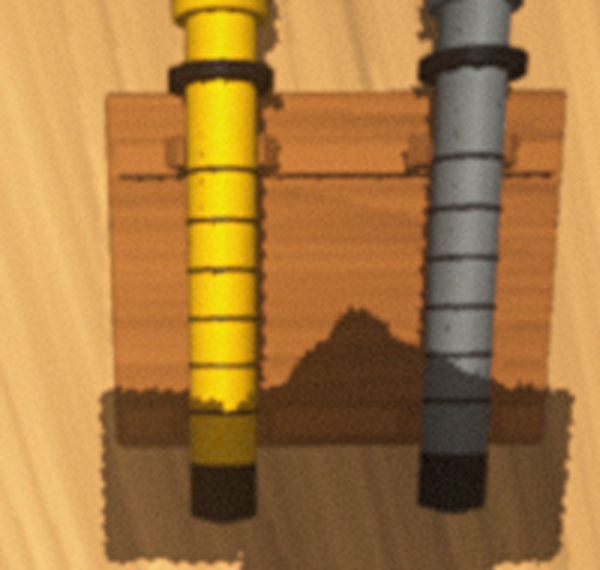

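Run:
```python
from h import *
import pickle
c6=pickle.load(open("v6.pkl","rb"))[0];c7=pickle.load(open("v7.pkl","rb"))[0]
f=lambda p:np.array([180+p[0]/3,p[1]/3])-.33
C=tri([(c6,f((221.5,77))),(c7,f((225.5,241.5)))]);T=tri([(c6,f((223.5,513))),(c7,f((230,698)))])
print(C,T); 
for c,a,b in ((c6,(221.5,77),(223.5,513)),(c7,(225.5,241.5),(230,698))):
    A,B=onz(c,f(a),.038),onz(c,f(b),.038);d=A-B;print(A,B,np.linalg.norm(d),np.degrees(np.arctan2(-d[0],d[1])),"origin",A-d/np.linalg.norm(d)*.058)
d=C[0]-T[0];print(np.linalg.norm(d))
```

```text
(array([0.50724048, 0.36040281, 0.04290202]), [[-0.1, 0.0], [0.1, -0.0]]) (array([0.46965403, 0.21994482, 0.0479869 ]), [[-0.0, 0.0], [0.0, -0.0]])
[0.50762518 0.36150928 0.038     ] [0.46917685 0.21823242 0.038     ] 0.14834599243067875 -15.021416258199645 origin [0.49259274 0.3054912  0.038     ]
[0.50723571 0.36084163 0.038     ] [0.46860824 0.21622452 0.038     ] 0.1496869753508645 -14.954684228086096 origin [0.49226852 0.30480608 0.038     ]
0.14548897883551787
```

The length check gives 148.3–149.7 mm against 148 at z = 0.038, with a torch yaw of -15.0 degrees. Triangulated heights of 43–48 mm are noisier because of the short baseline. The origin is near (0.4924, 0.3051), and the grasp at torch y = +9 is at (0.4947, 0.3138).

Call:
{"name": "send_rows", "arguments": {"plan": [{"ax":0,"ay":0,"az":0.5,"x":0.012,"y":0.043,"z":-0.02,"hand":0.06},{"ax":0,"ay":0,"az":0.5,"x":0.012,"y":0.043,"z":-0.07,"hand":0.06},{"ax":0,"ay":0,"az":0.5,"x":0.012,"y":0.043,"z":-0.11,"hand":0.06},{"ax":0,"ay":0,"az":0.5,"x":0.012,"y":0.043,"z":-0.11,"hand":0.06},{"ax":0,"ay":0,"az":0.5,"x":0.012,"y":0.043,"z":-0.11,"hand":0.06}]}}

```text
time_s: 12.32
position: [0.4956, 0.3137, 0.0727]
ee_rot: [-0.002, 0.991, -0.132, -0.001]
contact_force: [-0.7, 0.2, -0.2]
gripper_width: 0.0599
```

Run:
```python
from h import *
import pickle
s=r.sense();print(s["position"],s["ee_rot"],s["contact_force"],np.abs(s["joint_velocities"]).max())
c=camera_info("wrist");im=grab_frame("wrist");pickle.dump((c,im,s),open("v8.pkl","wb"))
d=np.array([np.sin(np.radians(15)),np.cos(np.radians(15)),0]);print(proj(c,np.array([.4924,.3051,.038])+np.outer([.058,.076,.106],d)))
crop(im,130,0,390,260,2.3,"w12.png")
```

```text
[0.49558086 0.31369031 0.07266804] [-1.52362920e-03  9.91304133e-01 -1.31579950e-01 -7.14708699e-04] [-0.70904444  0.1902502  -0.17485738] 0.013966702567251346
[[253.46862616 138.71591088]
 [253.38385985 109.51572354]
 [253.23438996  58.02652996]]
```

View pics/w12.png

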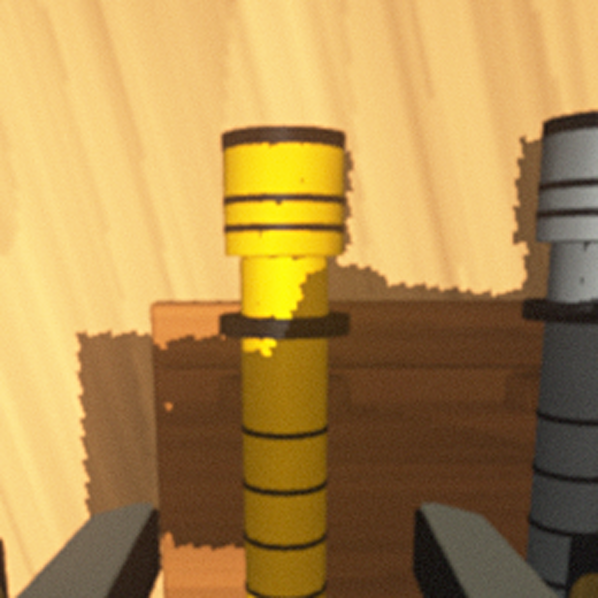

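The collar is at about (285,324) in the crop, within roughly 1.4 mm of where it was predicted, and the barrel is centred between the fingers. I'll descend and grip.

Call:
{"name": "send_rows", "arguments": {"plan": [{"ax":0,"ay":0,"az":0.1,"x":-0.0005,"y":0,"z":-0.02,"hand":0.06},{"ax":0,"ay":0,"az":0.1,"x":-0.0005,"y":0,"z":-0.0345,"hand":0.06},{"ax":0,"ay":0,"az":0.1,"x":-0.0005,"y":0,"z":-0.0345,"hand":0.06},{"ax":0,"ay":0,"az":0.1,"x":-0.0005,"y":0,"z":-0.0345,"hand":0.04},{"ax":0,"ay":0,"az":0.1,"x":-0.0005,"y":0,"z":-0.0345,"hand":0.016}], "force": 20}}

```text
time_s: 13.0
position: [0.4956, 0.3142, 0.0391]
ee_rot: [-0.002, 0.991, -0.131, -0.0]
contact_force: [0.5, 0.1, -0.4]
gripper_width: 0.0445
```

Call:
{"name": "send_rows", "arguments": {"plan": [{"ax":0,"ay":0,"az":0,"x":0,"y":0,"z":0,"hand":0.016},{"ax":0,"ay":0,"az":0,"x":0,"y":0,"z":0,"hand":0.016},{"ax":0,"ay":0,"az":0,"x":0,"y":0,"z":0,"hand":0.016}], "force": 20}}

```text
time_s: 13.38
position: [0.4954, 0.3143, 0.0391]
ee_rot: [-0.002, 0.991, -0.131, -0.0]
contact_force: [-0.4, 0.7, 0.1]
gripper_width: 0.0174
```

Run:
```python
from h import *
import pickle
s=r.sense();print(s["position"],s["ee_rot"],s["contact_force"],s["gripper_width"])
c=camera_info("wrist");im=grab_frame("wrist");pickle.dump((c,im,s),open("v9.pkl","wb"))
crop(im,130,0,390,260,2.3,"w13.png")
im=grab_frame("scene");crop(im,300,180,430,290,5,"s13.png")
```

```text
[0.49535455 0.31429882 0.03914382] [-2.17084099e-03  9.91419568e-01 -1.30699995e-01 -1.97575805e-04] [-0.4366999   0.72429918  0.06545796] 0.017440407550821033
```

View pics/w13.png

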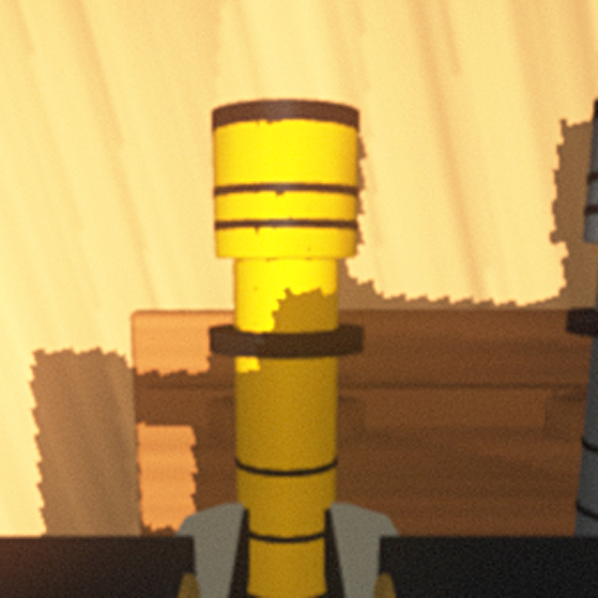

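View pics/s13.png

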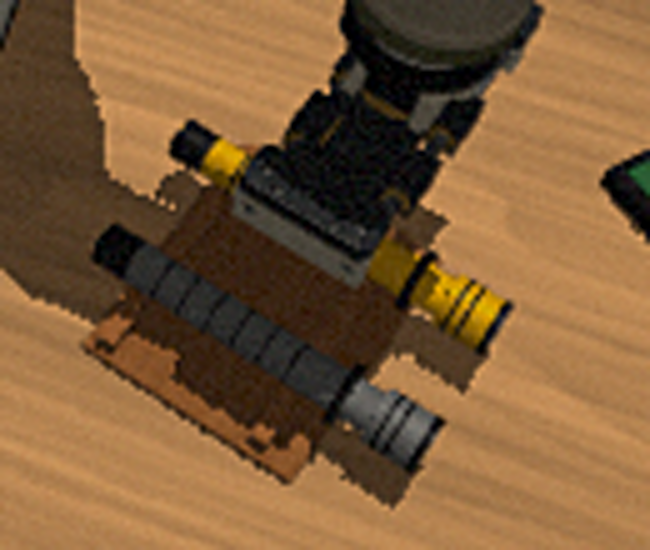

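Call:
{"name": "send_rows", "arguments": {"plan": [{"ax":0,"ay":0,"az":0,"x":0,"y":0,"z":0,"hand":0.016},{"ax":0,"ay":0,"az":0,"x":0,"y":0,"z":0,"hand":0.016}], "force": 20}}

```text
time_s: 13.72
position: [0.4953, 0.3143, 0.0392]
ee_rot: [-0.002, 0.991, -0.131, -0.0]
contact_force: [-1.1, -1.4, 2.2]
gripper_width: 0.0169
```

Run:
```python
from h import *
import pickle
s=r.sense();print(s["position"],s["ee_rot"],s["contact_force"],s["ft_torque"],s["gripper_width"])
c=camera_info("wrist");im=grab_frame("wrist")
crop(im,190,180,320,280,6,"w14.png")
```

```text
[0.49530009 0.31433144 0.03918731] [-2.15058801e-03  9.91429968e-01 -1.30621439e-01 -1.84137116e-04] [-1.13660046 -1.40178233  2.21812995] [-0.10770727  0.18213278  0.02029052] 0.01689556738821831
```

View pics/w14.png

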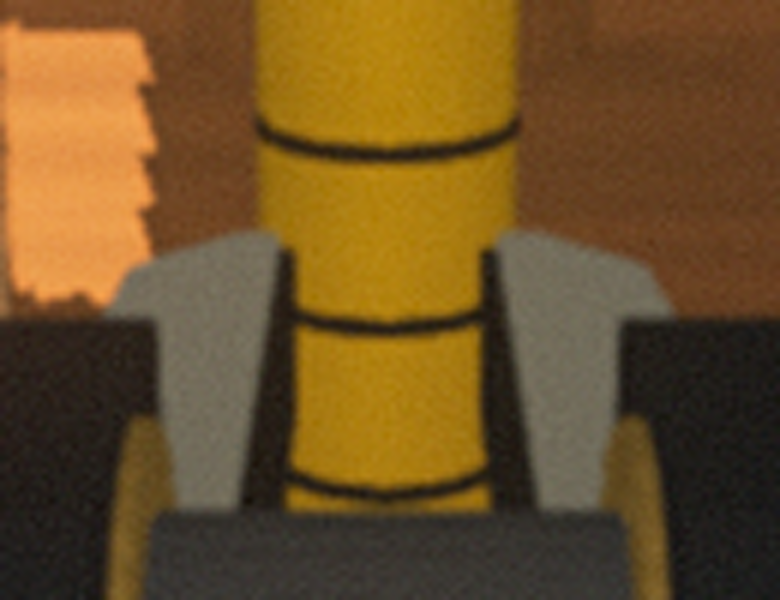

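The pads seem to lie round the barrel and the reading is below 24 mm. I'll test the grip with a small lift.

Call:
{"name": "send_rows", "arguments": {"plan": [{"ax":0,"ay":0,"az":0,"x":0,"y":0,"z":0.005,"hand":0.016},{"ax":0,"ay":0,"az":0,"x":0,"y":0,"z":0.01,"hand":0.016},{"ax":0,"ay":0,"az":0,"x":0,"y":0,"z":0.015,"hand":0.016},{"ax":0,"ay":0,"az":0,"x":0,"y":0,"z":0.015,"hand":0.016}], "force": 20}}

```text
time_s: 14.28
position: [0.4956, 0.3145, 0.0547]
ee_rot: [-0.002, 0.991, -0.131, 0.0]
contact_force: [-0.2, 1.0, 0.4]
gripper_width: 0.016
```

Run:
```python
from h import *
import pickle
s=r.sense();print(s["position"],s["ee_rot"],s["contact_force"],s["ft_torque"],s["gripper_width"])
c=camera_info("wrist");im=grab_frame("wrist");pickle.dump((c,im,s),open("v10.pkl","wb"))
crop(im,130,0,390,260,2.3,"w15.png")
im=grab_frame("scene");crop(im,300,180,430,290,5,"s15.png")
```

```text
[0.49563136 0.31445254 0.05471517] [-2.45268759e-03  9.91413944e-01 -1.30737725e-01  1.52453956e-04] [-0.16332212  1.01557681  0.41236076] [-0.09730345 -0.09882965 -0.04191644] 0.015961666585318234
```

View pics/w15.png

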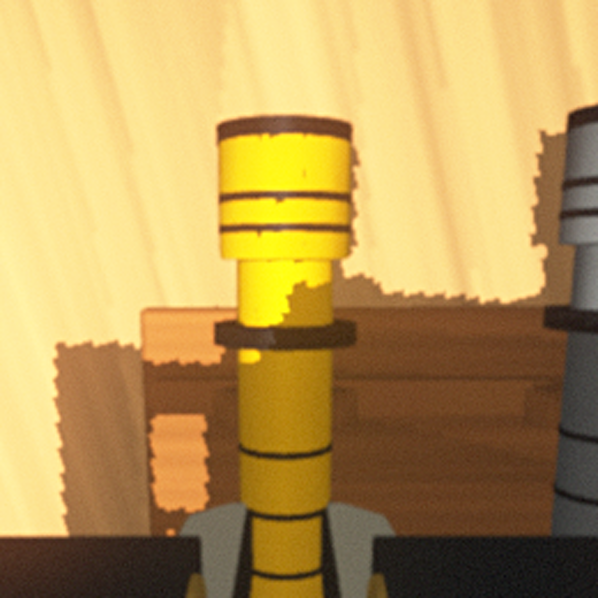

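View pics/s15.png

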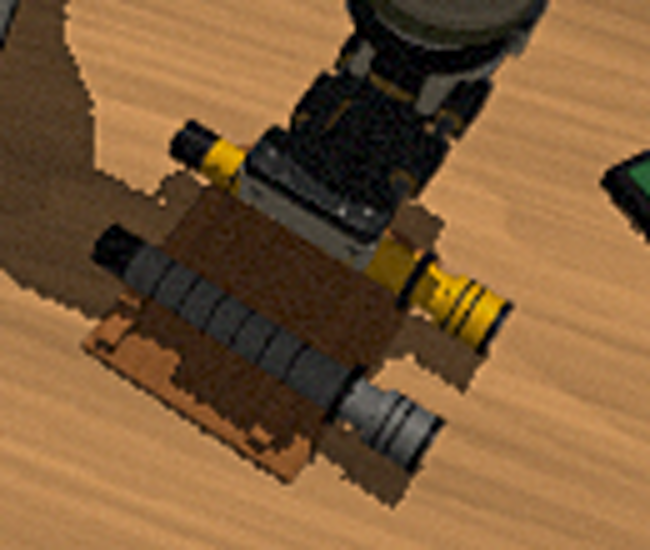

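The gripper rose without the torch: the scene view shows the torch still in the rest, and the width ran down to the commanded 16 mm. Either the fingertips closed too high or the TCP height isn't what I took it for. I'll check where the fingertips really are in the wrist pictures.

Run:
```python
from h import *
import pickle
for n in (3,8,9,10):
    c,im,s=pickle.load(open(f"v{n}.pkl","rb"))
    Rt=rotq(s).as_matrix();p=s["position"];T=np.asarray(c["T"])
    if n in(3,9): print("cam in tool",np.round(Rt.T@(T[:3,3]-p),4)); print(np.round(Rt.T@T[:3,:3],3).tolist())
    w=s["gripper_width"]/2
    for h in (0,.01,.019):
        print(n,h,[np.round(proj(c,p+Rt@np.array([sx*w,-.0075,h]))[0],1).tolist() for sx in(-1,1)])
c,im,s=pickle.load(open("v8.pkl","rb"));crop(im,150,170,360,270,3.7,"w16.png")
```

```text
cam in tool [-0.0005 -0.0655 -0.1731]
[[1.0, -0.001, -0.001], [0.001, 0.971, 0.24], [0.0, -0.24, 0.971]]
3 0 [[210.4, 216.5], [300.1, 216.5]]
3 0.01 [[212.6, 211.1], [297.8, 211.1]]
3 0.019 [[214.4, 206.7], [295.9, 206.7]]
8 0 [[201.6, 218.2], [308.3, 218.2]]
8 0.01 [[204.2, 212.7], [305.6, 212.7]]
8 0.019 [[206.4, 208.3], [303.4, 208.3]]
cam in tool [-0.0002 -0.0663 -0.1733]
[[1.0, -0.0, -0.001], [0.0, 0.971, 0.238], [0.001, -0.238, 0.971]]
9 0 [[239.4, 218.2], [270.4, 218.2]]
9 0.01 [[240.1, 212.7], [269.6, 212.7]]
9 0.019 [[240.8, 208.2], [269.0, 208.2]]
10 0 [[240.8, 218.1], [269.2, 218.1]]
10 0.01 [[241.5, 212.7], [268.5, 212.7]]
10 0.019 [[242.0, 208.2], [267.8, 208.2]]
```

View pics/w16.png

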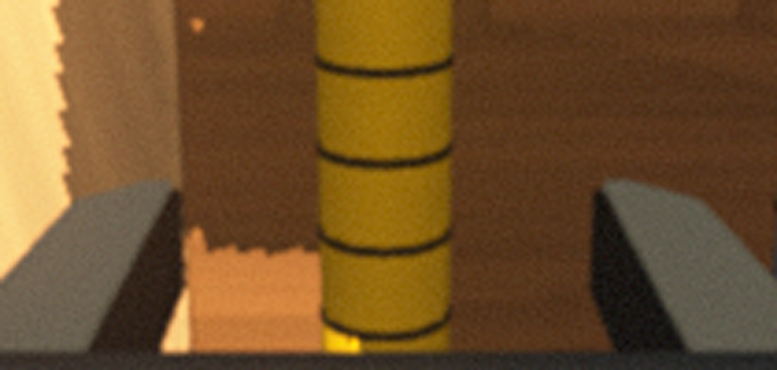

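By the pictures the visible tips lie near the reported TCP plane rather than 19 mm ahead. So at z = 0.039 the pads only pinched the top of the barrel. I'll open and go down to z = 0.028, which clears the board even if the stated 19 mm is right, and grip there.

Call:
{"name": "send_rows", "arguments": {"plan": [{"ax":0,"ay":0,"az":0,"x":-0.0003,"y":0,"z":0.002,"hand":0.06},{"ax":0,"ay":0,"az":0,"x":-0.0003,"y":0,"z":0.002,"hand":0.06},{"ax":0,"ay":0,"az":0,"x":-0.0003,"y":0,"z":0,"hand":0.06},{"ax":0,"ay":0,"az":0,"x":-0.0003,"y":0,"z":-0.013,"hand":0.06},{"ax":0,"ay":0,"az":0,"x":-0.0003,"y":0,"z":-0.02,"hand":0.06}], "force": 20}}

```text
time_s: 15.0
position: [0.4947, 0.3139, 0.0331]
ee_rot: [-0.002, 0.991, -0.131, -0.0]
contact_force: [0.4, 0.3, -0.1]
gripper_width: 0.0588
```

Call:
{"name": "send_rows", "arguments": {"plan": [{"ax":0,"ay":0,"az":0,"x":0,"y":0,"z":-0.003,"hand":0.06},{"ax":0,"ay":0,"az":0,"x":0,"y":0,"z":-0.006,"hand":0.06},{"ax":0,"ay":0,"az":0,"x":0,"y":0,"z":-0.006,"hand":0.06}], "force": 20}}

```text
time_s: 15.38
position: [0.4946, 0.314, 0.0269]
ee_rot: [-0.002, 0.991, -0.131, -0.001]
contact_force: [-0.5, -0.2, 0.3]
gripper_width: 0.0605
```

Run:
```python
from h import *
import pickle
s=r.sense();print(s["position"],s["ee_rot"],s["contact_force"],s["ft_torque"],s["gripper_width"])
c=camera_info("wrist");im=grab_frame("wrist");pickle.dump((c,im,s),open("v11.pkl","wb"))
crop(im,130,60,390,260,3,"w17.png")
```

```text
[0.49463583 0.31396539 0.0268642 ] [-1.71031765e-03  9.91433687e-01 -1.30598438e-01 -6.05539153e-04] [-0.515361   -0.20159126  0.27341453] [ 0.01070303 -0.03967377 -0.05005467] 0.06050960516607504
```

View pics/w17.png

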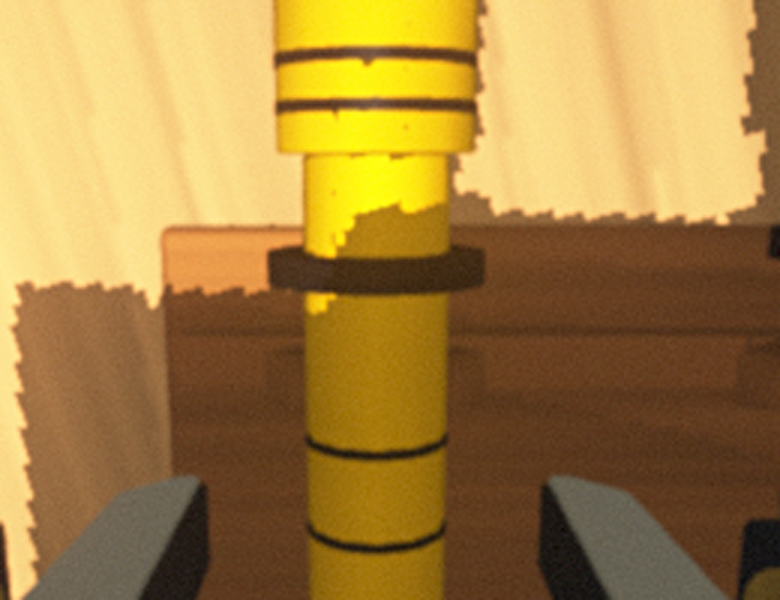

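Call:
{"name": "send_rows", "arguments": {"plan": [{"ax":0,"ay":0,"az":0,"x":0,"y":0,"z":0,"hand":0.012},{"ax":0,"ay":0,"az":0,"x":0,"y":0,"z":0,"hand":0.012},{"ax":0,"ay":0,"az":0,"x":0,"y":0,"z":0,"hand":0.012},{"ax":0,"ay":0,"az":0,"x":0,"y":0,"z":0,"hand":0.012},{"ax":0,"ay":0,"az":0,"x":0,"y":0,"z":0,"hand":0.012}], "force": 20}}

```text
time_s: 16.05
position: [0.4951, 0.3139, 0.0272]
ee_rot: [-0.002, 0.991, -0.131, -0.0]
contact_force: [1.7, 0.3, -0.0]
gripper_width: 0.0236
```

Run:
```python
from h import *
import pickle
s=r.sense();print(s["position"],s["ee_rot"],s["contact_force"],s["ft_torque"],s["gripper_width"])
c=camera_info("wrist");im=grab_frame("wrist");pickle.dump((c,im,s),open("v12.pkl","wb"))
crop(im,130,60,390,260,3,"w18.png")
```

```text
[0.49510794 0.31392025 0.02716378] [-1.84468760e-03  9.91413772e-01 -1.30748864e-01 -2.54707756e-04] [ 1.65623366  0.27541903 -0.02709822] [-0.15663077 -0.34918938  0.03545362] 0.023637384639215775
```

View pics/w18.png

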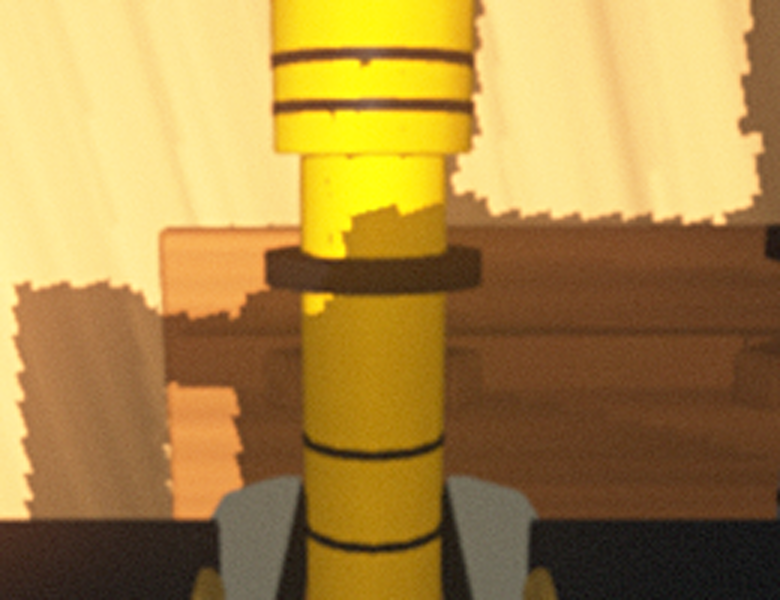

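The width now reads 23.6 mm, so this is a true grip on the barrel. All the evidence puts the tips about 7 mm short of the reported TCP point, and they hold only just below the axis. I'll open slightly and feel my way lower for a fuller grip.

Call:
{"name": "send_rows", "arguments": {"plan": [{"ax":0,"ay":0,"az":0,"x":0,"y":0,"z":0,"hand":0.05},{"ax":0,"ay":0,"az":0,"x":0,"y":0,"z":0,"hand":0.05},{"ax":0,"ay":0,"az":0,"x":0,"y":0,"z":0,"hand":0.05},{"ax":0,"ay":0,"az":0,"x":0,"y":0,"z":-0.002,"hand":0.05},{"ax":0,"ay":0,"az":0,"x":0,"y":0,"z":-0.004,"hand":0.05}], "force": 20}}

```text
time_s: 16.73
position: [0.4951, 0.3139, 0.023]
ee_rot: [-0.002, 0.991, -0.131, -0.0]
contact_force: [-0.1, -0.2, -1.2]
gripper_width: 0.05
```

Call:
{"name": "send_rows", "arguments": {"plan": [{"ax":0,"ay":0,"az":0,"x":0,"y":0,"z":-0.001,"hand":0.05},{"ax":0,"ay":0,"az":0,"x":0,"y":0,"z":-0.002,"hand":0.05}], "force": 20}}

```text
time_s: 16.98
position: [0.495, 0.3139, 0.0208]
ee_rot: [-0.002, 0.991, -0.131, -0.0]
contact_force: [-1.0, 0.2, -0.2]
gripper_width: 0.0498
```

There's no contact at 0.0208, where the stated reach would already be touching the board, so the offset is confirmed. I'll go on down gently to about 0.013.

Call:
{"name": "send_rows", "arguments": {"plan": [{"ax":0,"ay":0,"az":0,"x":0,"y":0,"z":-0.002,"hand":0.05},{"ax":0,"ay":0,"az":0,"x":0,"y":0,"z":-0.004,"hand":0.05},{"ax":0,"ay":0,"az":0,"x":0,"y":0,"z":-0.004,"hand":0.05}], "force": 20}}

```text
time_s: 17.35
position: [0.4949, 0.3139, 0.0167]
ee_rot: [-0.002, 0.991, -0.131, -0.0]
contact_force: [-0.4, -0.0, 0.1]
gripper_width: 0.05
```

Call:
{"name": "send_rows", "arguments": {"plan": [{"ax":0,"ay":0,"az":0,"x":0,"y":0,"z":-0.002,"hand":0.05},{"ax":0,"ay":0,"az":0,"x":0,"y":0,"z":-0.004,"hand":0.05},{"ax":0,"ay":0,"az":0,"x":0,"y":0,"z":-0.004,"hand":0.05}], "force": 20}}

```text
time_s: 17.73
position: [0.4949, 0.3138, 0.0125]
ee_rot: [-0.002, 0.991, -0.131, -0.001]
contact_force: [-0.3, 0.3, -0.4]
gripper_width: 0.05
```

Run:
```python
from h import *
import pickle
s=r.sense();print(s["position"],s["ee_rot"],s["contact_force"],s["ft_torque"],s["gripper_width"])
c=camera_info("wrist");im=grab_frame("wrist");pickle.dump((c,im,s),open("v13.pkl","wb"))
crop(im,130,60,390,260,3,"w19.png")
```

```text
[0.49485321 0.31383068 0.01248073] [-1.61078163e-03  9.91423272e-01 -1.30679065e-01 -5.31542827e-04] [-0.30233475  0.29106695 -0.44060401] [ 0.02003709 -0.0867104  -0.04694766] 0.05002770859104693
```

View pics/w19.png

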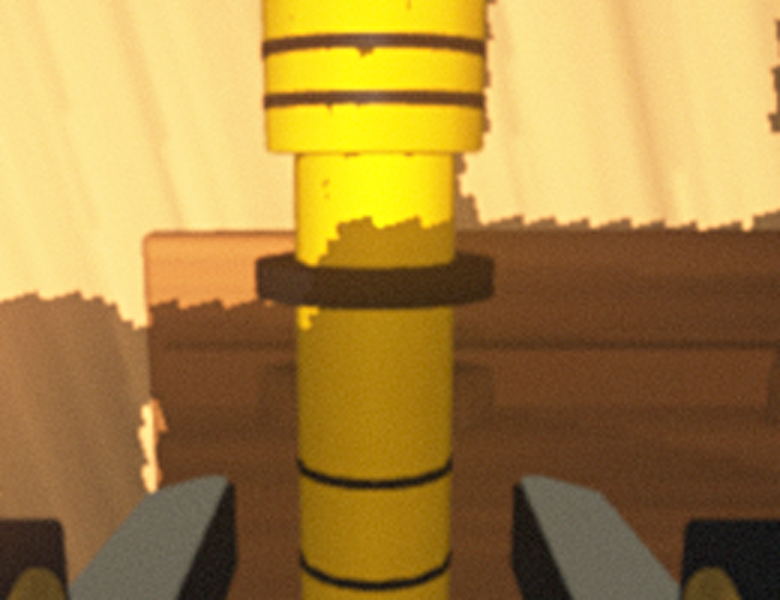

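Call:
{"name": "send_rows", "arguments": {"plan": [{"ax":0,"ay":0,"az":0,"x":0,"y":0,"z":0,"hand":0.014},{"ax":0,"ay":0,"az":0,"x":0,"y":0,"z":0,"hand":0.014},{"ax":0,"ay":0,"az":0,"x":0,"y":0,"z":0,"hand":0.014},{"ax":0,"ay":0,"az":0,"x":0,"y":0,"z":0,"hand":0.014},{"ax":0,"ay":0,"az":0,"x":0,"y":0,"z":0,"hand":0.014}], "force": 25}}

```text
time_s: 18.4
position: [0.4951, 0.3138, 0.0126]
ee_rot: [-0.002, 0.991, -0.131, -0.0]
contact_force: [1.2, -0.2, 0.2]
gripper_width: 0.0233
```

Call:
{"name": "send_rows", "arguments": {"plan": [{"ax":0,"ay":0,"az":0,"x":0,"y":0,"z":0.005,"hand":0.014},{"ax":0,"ay":0,"az":0,"x":0,"y":0,"z":0.01,"hand":0.014},{"ax":0,"ay":0,"az":0,"x":0,"y":0,"z":0.018,"hand":0.014},{"ax":0,"ay":0,"az":0,"x":0,"y":0,"z":0.018,"hand":0.014}], "force": 25}}

```text
time_s: 18.9
position: [0.4954, 0.314, 0.0314]
ee_rot: [-0.002, 0.991, -0.131, 0.0]
contact_force: [-0.0, 0.3, -1.9]
gripper_width: 0.0235
```

Run:
```python
from h import *
import pickle
s=r.sense();print(s["position"],s["ee_rot"],s["contact_force"],s["ft_torque"],s["gripper_width"])
c=camera_info("wrist");im=grab_frame("wrist");pickle.dump((c,im,s),open("v14.pkl","wb"))
crop(im,130,30,390,230,3,"w20.png")
im=grab_frame("scene");crop(im,300,180,430,290,5,"s20.png")
```

```text
[0.49539383 0.31404939 0.03143429] [-2.09169952e-03  9.91409446e-01 -1.30778182e-01  4.14446493e-05] [-0.01142298  0.27659083 -1.87538571] [-0.07354224 -0.03727727 -0.03580973] 0.023482727650718634
```

View pics/w20.png

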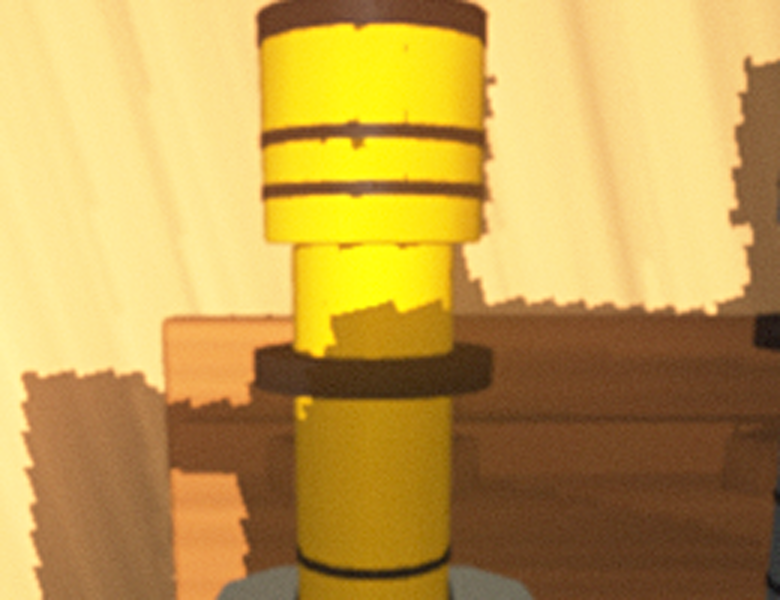

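View pics/s20.png

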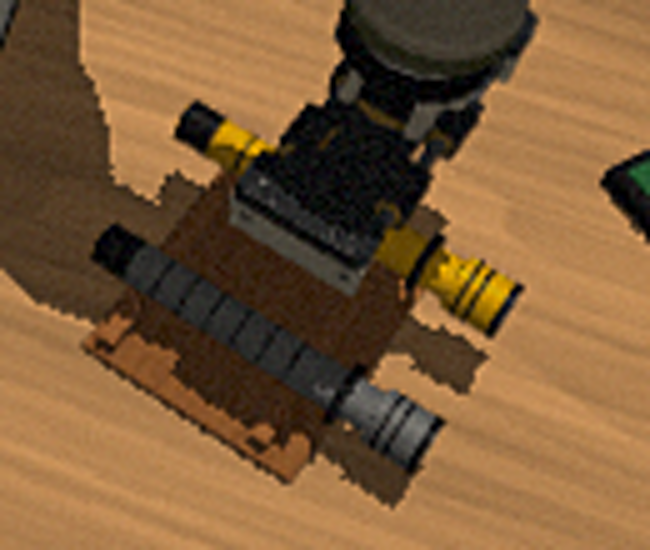

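The torch is lifted: about 1.9 N, width 23.5 mm, hanging level, and the grey torch is unmoved. Next is the collar's place in the tool frame, and from it the goal pose.

```bash
cat > goal.py <<'E'
from h import *
O=np.array([.4976,-.0582,0]);Rz=R.from_euler("z",.066).as_matrix()
def collar_in_tool(c,s,uv,h=-.0255):
    Rt=rotq(s).as_matrix();p=s["position"]
    o,d=ray(c,uv);o=Rt.T@(o-p);d=Rt.T@d
    return o+d*(h-o[2])/d[2]
E
python3 - <<'E'
from goal import *
import pickle
c,im,s=pickle.load(open("v14.pkl","rb"))
for p in ((373,368),(373,366),(373,370)):
    uv=np.array([130+p[0]/3,30+p[1]/3])-.33
    print(collar_in_tool(c,s,uv))
# head end
for p in ((372.5,14),(373,242)):
    uv=np.array([130+p[0]/3,30+p[1]/3])-.33
    print("head",collar_in_tool(c,s,uv))
c,im,s=pickle.load(open("v13.pkl","rb"))
uv=np.array([130+375/3,60+279/3])-.33;print(collar_in_tool(c,s,uv))
ct=np.array([0,-.049,-.0255])
yaw=.066; # desired tool yaw = .066
Rg=R.from_quat([1,0,0,0]).as_matrix(); Rg=R.from_euler("z",yaw).as_matrix()@np.diag([1,-1,-1.])
tgt=O+Rz@np.array([0,.0612,.052])
print("slot world",tgt,"goal TCP",tgt-Rg@ct)
E
```

```text
[-0.00046063 -0.04770285 -0.0255    ]
[-0.00046049 -0.04800679 -0.0255    ]
[-0.00046077 -0.04739861 -0.0255    ]
head [-0.00050833 -0.09723405 -0.0255    ]
head [-0.00045231 -0.0662872  -0.0255    ]
[-0.00019106 -0.04752527 -0.0255    ]
slot world [0.49356373 0.00286675 0.052     ] goal TCP [ 0.49679538 -0.04602656  0.0265    ]
```

The collar is 47.8 mm ahead of the TCP in the tool, on the torch axis and 25.5 mm behind the reported TCP. The goal TCP is about (0.4972, -0.0448, 0.0265). I'll lift and carry the torch over.

Call:
{"name": "send_rows", "arguments": {"plan": [{"ax":0,"ay":0,"az":0,"x":0,"y":0,"z":0.03,"hand":0.014},{"ax":0,"ay":0,"az":0,"x":0,"y":0,"z":0.07,"hand":0.014},{"ax":0,"ay":0,"az":3,"x":0,"y":-0.02,"z":0.1,"hand":0.014},{"ax":0,"ay":0,"az":8,"x":0,"y":-0.06,"z":0.1,"hand":0.014},{"ax":0,"ay":0,"az":13,"x":0,"y":-0.1,"z":0.1,"hand":0.014}], "force": 25}}

```text
time_s: 19.62
position: [0.4951, 0.2128, 0.1311]
ee_rot: [-0.002, 1.0, -0.016, -0.0]
contact_force: [0.6, -0.7, -1.8]
gripper_width: 0.0234
```

Call:
{"name": "send_rows", "arguments": {"plan": [{"ax":0,"ay":0,"az":4,"x":0,"y":-0.05,"z":0,"hand":0.014},{"ax":0,"ay":0,"az":6,"x":0,"y":-0.1,"z":0,"hand":0.014},{"ax":0,"ay":0,"az":6,"x":0,"y":-0.15,"z":0,"hand":0.014},{"ax":0,"ay":0,"az":6,"x":0,"y":-0.2,"z":0,"hand":0.014},{"ax":0,"ay":0,"az":6,"x":0,"y":-0.24,"z":0,"hand":0.014}], "force": 25}}

```text
time_s: 20.25
position: [0.4947, -0.0295, 0.1309]
ee_rot: [-0.001, 0.999, 0.036, -0.0]
contact_force: [-0.0, -0.0, -1.5]
gripper_width: 0.023
```

Call:
{"name": "send_rows", "arguments": {"plan": [{"ax":0,"ay":0,"az":-0.3,"x":0.0025,"y":-0.0153,"z":-0.01,"hand":0.014},{"ax":0,"ay":0,"az":-0.3,"x":0.0025,"y":-0.0153,"z":-0.04,"hand":0.014},{"ax":0,"ay":0,"az":-0.3,"x":0.0025,"y":-0.0153,"z":-0.07,"hand":0.014},{"ax":0,"ay":0,"az":-0.3,"x":0.0025,"y":-0.0153,"z":-0.07,"hand":0.014},{"ax":0,"ay":0,"az":-0.3,"x":0.0025,"y":-0.0153,"z":-0.07,"hand":0.014}], "force": 25}}

```text
time_s: 20.88
position: [0.4975, -0.0439, 0.0613]
ee_rot: [-0.002, 0.999, 0.034, -0.0]
contact_force: [0.4, -0.3, -1.5]
gripper_width: 0.0233
```

Run:
```python
from goal import *
import pickle
s=r.sense();print(s["position"],s["ee_rot"],s["contact_force"],s["ft_torque"],s["gripper_width"])
c=camera_info("wrist");im=grab_frame("wrist");pickle.dump((c,im,s),open("v15.pkl","wb"))
crop(im,130,30,390,230,3,"w21.png")
im=grab_frame("scene");crop(im,170,130,320,250,5,"s21.png")
Rt=rotq(s).as_matrix()
P=s["position"]+Rt@np.array([-.0004,-.0478,-.0255]);print("collar",P,(P-O)@Rz, "tool z",Rt[:,2],"yaw",np.degrees(np.arctan2(Rt[1,0],Rt[0,0])))
```

```text
[ 0.49750518 -0.04386194  0.06132846] [-1.68477149e-03  9.99428646e-01  3.37552149e-02 -3.58067353e-04] [ 0.39038397 -0.26190663 -1.53603135] [-0.00694849 -0.08622621  0.02518364] 0.023273834662452596
collar [0.49390215 0.00371661 0.08699068] [0.00039373 0.06202569 0.08699068] tool z [-8.29465187e-04  3.34344449e-03 -9.99994067e-01] yaw 3.8688618719843433
```

View pics/w21.png

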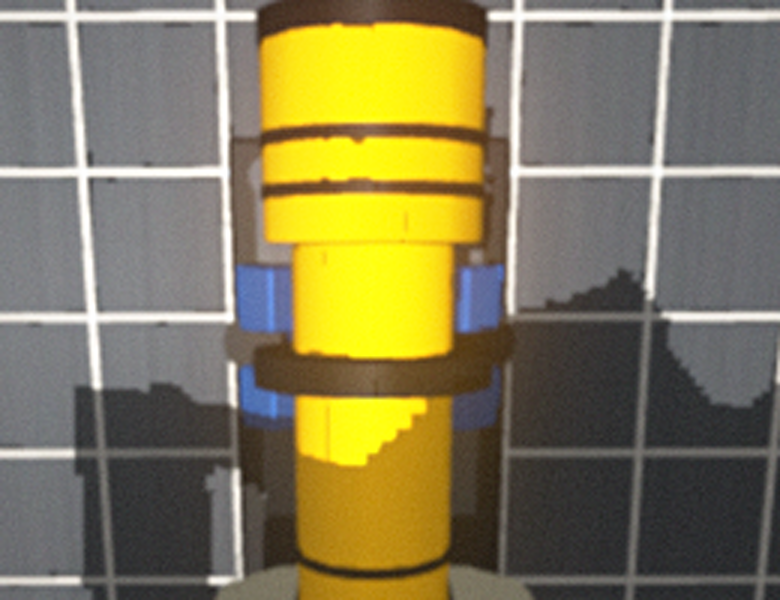

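View pics/s21.png

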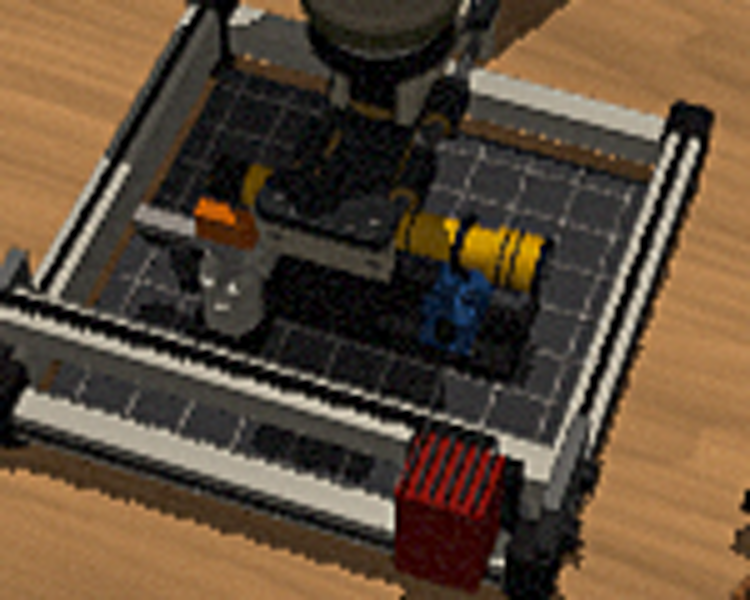

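The fork is visible below the torch: the cheek edges at rows 333 and 365 (crop) put the slot middle at about row 349. I'll check the collar against the slot in this same view.

Run:
```python
from goal import *
import pickle
c,im,s=pickle.load(open("v15.pkl","rb"))
f=lambda p:np.array([130+p[0]/3,30+p[1]/3])-.33
crop(im,200,105,310,180,7,"w21b.png")
for z in (.050,.054):
  for p in ((240,349),(500,349),(240,263),(240,333),(240,365),(240,428),(505,263),(498,428)):
    P=onz(c,f(p),z);print(z,p,np.round((P-O)@Rz,4))
print("collar tool",collar_in_tool(c,s,f((373,368))))
```

```text
0.05 (240, 349) [-0.0246  0.0611  0.05  ]
0.05 (500, 349) [0.0245 0.0611 0.05  ]
0.05 (240, 263) [-0.0241  0.0769  0.05  ]
0.05 (240, 333) [-0.0245  0.0641  0.05  ]
0.05 (240, 365) [-0.0247  0.058   0.05  ]
0.05 (240, 428) [-0.0251  0.0459  0.05  ]
0.05 (505, 263) [0.0249 0.077  0.05  ]
0.05 (498, 428) [0.0246 0.046  0.05  ]
0.054 (240, 349) [-0.0241  0.0615  0.054 ]
0.054 (500, 349) [0.024  0.0615 0.054 ]
0.054 (240, 263) [-0.0236  0.077   0.054 ]
0.054 (240, 333) [-0.024   0.0644  0.054 ]
0.054 (240, 365) [-0.0242  0.0585  0.054 ]
0.054 (240, 428) [-0.0245  0.0466  0.054 ]
0.054 (505, 263) [0.0244 0.0771 0.054 ]
0.054 (498, 428) [0.0241 0.0467 0.054 ]
collar tool [-0.000221   -0.04780538 -0.0255    ]
```

View pics/w21b.png

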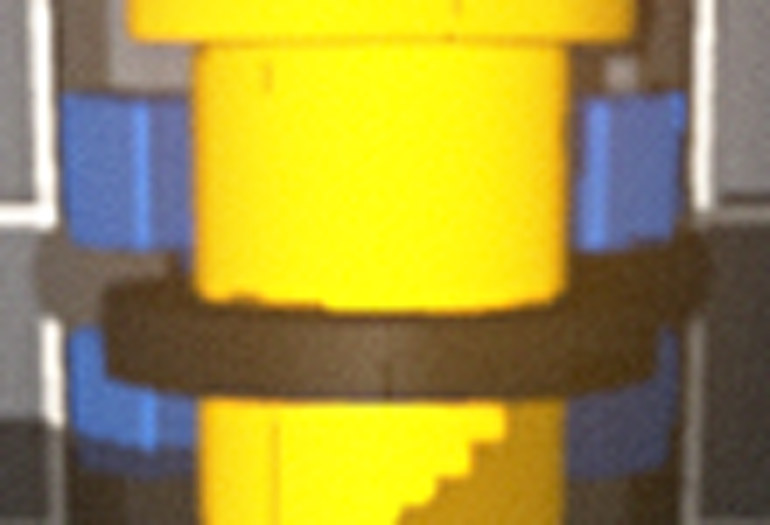

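The slot middle averages about 61.7 mm over three views; the collar is predicted at 62.0 mm and x is +0.4 mm. That is good enough to descend slowly while watching the forces.

Call:
{"name": "send_rows", "arguments": {"plan": [{"ax":0,"ay":0,"az":0,"x":-0.0003,"y":-0.0003,"z":-0.006,"hand":0.014},{"ax":0,"ay":0,"az":0,"x":-0.0003,"y":-0.0003,"z":-0.012,"hand":0.014},{"ax":0,"ay":0,"az":0,"x":-0.0003,"y":-0.0003,"z":-0.018,"hand":0.014},{"ax":0,"ay":0,"az":0,"x":-0.0003,"y":-0.0003,"z":-0.022,"hand":0.014},{"ax":0,"ay":0,"az":0,"x":-0.0003,"y":-0.0003,"z":-0.022,"hand":0.014}], "force": 25}}

```text
time_s: 21.6
position: [0.4973, -0.0445, 0.0394]
ee_rot: [-0.002, 0.999, 0.033, -0.0]
contact_force: [0.0, 0.4, -1.4]
gripper_width: 0.0232
```

Run:
```python
from goal import *
import pickle
s=r.sense();print(s["position"],s["contact_force"],s["ft_torque"],s["gripper_width"])
c=camera_info("wrist");im=grab_frame("wrist");pickle.dump((c,im,s),open("v16.pkl","wb"))
crop(im,200,105,310,180,7,"w22.png")
Rt=rotq(s).as_matrix()
P=s["position"]+Rt@np.array([-.0003,-.0478,-.0255]);print("collar",P,(P-O)@Rz, "yaw",np.degrees(np.arctan2(Rt[1,0],Rt[0,0])))
```

```text
[ 0.4972904  -0.04452223  0.03940673] [ 0.03826497  0.41942787 -1.37037292] [-0.03165484 -0.1294535  -0.00466203] 0.02319659172111054
collar [0.49379898 0.00307134 0.06505516] [0.00024823 0.06138863 0.06505516] yaw 3.837627491526641
```

View pics/w22.png

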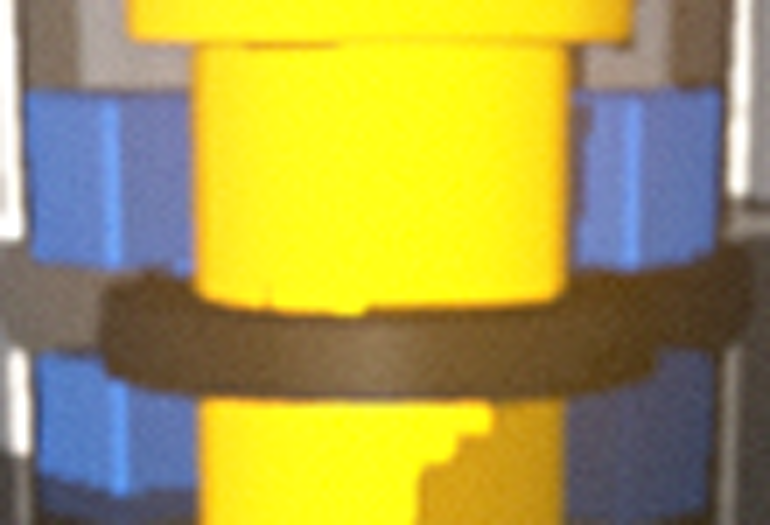

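The collar and slot now agree to about 0.4 mm along y, and the torch is about 0.5 mm too far in +x. I'll correct both and keep lowering slowly.

Call:
{"name": "send_rows", "arguments": {"plan": [{"ax":0,"ay":0,"az":0,"x":-0.0005,"y":0.0003,"z":-0.002,"hand":0.014},{"ax":0,"ay":0,"az":0,"x":-0.0005,"y":0.0003,"z":-0.004,"hand":0.014},{"ax":0,"ay":0,"az":0,"x":-0.0005,"y":0.0003,"z":-0.006,"hand":0.014},{"ax":0,"ay":0,"az":0,"x":-0.0005,"y":0.0003,"z":-0.006,"hand":0.014}], "force": 25}}

```text
time_s: 22.15
position: [0.4969, -0.0443, 0.0336]
ee_rot: [-0.001, 0.999, 0.033, 0.0]
contact_force: [-0.4, 0.5, 1.4]
gripper_width: 0.0234
```

Run:
```python
from goal import *
import pickle
s=r.sense();print(s["position"],s["contact_force"],s["ft_torque"],s["gripper_width"])
c=camera_info("wrist");im=grab_frame("wrist");pickle.dump((c,im,s),open("v17.pkl","wb"))
crop(im,200,105,310,180,7,"w23.png")
Rt=rotq(s).as_matrix()
P=s["position"]+Rt@np.array([-.0003,-.0478,-.0255]);print("collar",P,(P-O)@Rz, "yaw",np.degrees(np.arctan2(Rt[1,0],Rt[0,0])))
```

```text
[ 0.49688065 -0.04430249  0.03356764] [-0.43127799  0.52247966  1.37018256] [-0.10685198  0.02554809 -0.03510238] 0.02342456533925562
collar [0.4933875  0.00329621 0.05920631] [-0.00014753  0.06164015  0.05920631] yaw 3.833167312733904
```

View pics/w23.png

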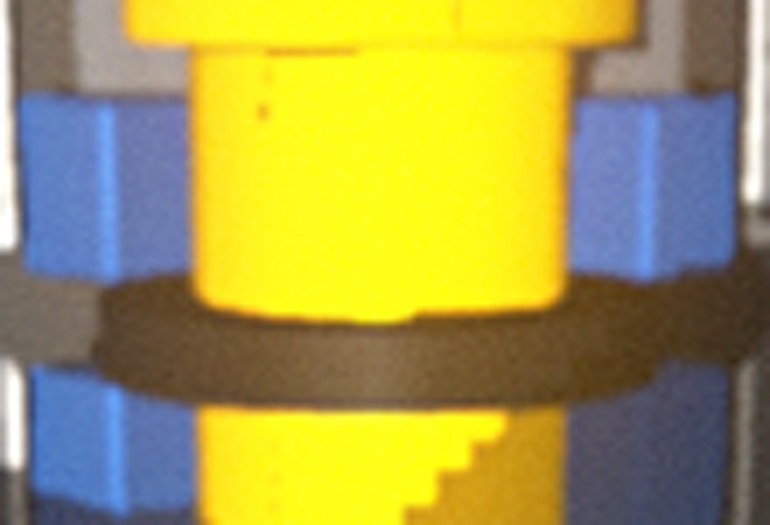

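At about riding height there's a light contact of roughly 3 N, and the collar appears about 0.4 mm behind the slot middle. I'll feel for the slot with small y shifts under a gentle press.

Call:
{"name": "send_rows", "arguments": {"plan": [{"ax":0,"ay":0,"az":0,"x":0,"y":0.0004,"z":0,"hand":0.014},{"ax":0,"ay":0,"az":0,"x":0,"y":0.0006,"z":-0.0007,"hand":0.014},{"ax":0,"ay":0,"az":0,"x":0,"y":0.0006,"z":-0.001,"hand":0.014}], "force": 25}}

```text
time_s: 22.58
position: [0.4969, -0.0441, 0.0327]
ee_rot: [-0.001, 0.999, 0.033, 0.0]
contact_force: [0.3, -3.0, 2.7]
gripper_width: 0.0237
```

Moving +y meets resistance, so the slot lies towards -y. I'll ease back.

Call:
{"name": "send_rows", "arguments": {"plan": [{"ax":0,"ay":0,"az":0,"x":0,"y":-0.0006,"z":0,"hand":0.014},{"ax":0,"ay":0,"az":0,"x":0,"y":-0.0012,"z":0,"hand":0.014},{"ax":0,"ay":0,"az":0,"x":0,"y":-0.0012,"z":0,"hand":0.014}], "force": 25}}

```text
time_s: 22.95
position: [0.4969, -0.045, 0.0326]
ee_rot: [-0.001, 0.999, 0.033, 0.0]
contact_force: [0.4, 0.0, -2.7]
gripper_width: 0.0232
```

The contact is gone, so the collar appears free in the slot. I'll keep lowering slowly.

Call:
{"name": "send_rows", "arguments": {"plan": [{"ax":0,"ay":0,"az":0,"x":0,"y":0,"z":-0.001,"hand":0.014},{"ax":0,"ay":0,"az":0,"x":0,"y":0,"z":-0.002,"hand":0.014},{"ax":0,"ay":0,"az":0,"x":0,"y":0,"z":-0.003,"hand":0.014}], "force": 25}}

```text
time_s: 23.32
position: [0.4969, -0.0451, 0.0295]
ee_rot: [-0.001, 0.999, 0.033, -0.0]
contact_force: [0.6, -0.3, -1.9]
gripper_width: 0.0235
```

Call:
{"name": "send_rows", "arguments": {"plan": [{"ax":0,"ay":0,"az":0,"x":0,"y":0,"z":-0.001,"hand":0.014},{"ax":0,"ay":0,"az":0,"x":0,"y":0,"z":-0.002,"hand":0.014},{"ax":0,"ay":0,"az":0,"x":0,"y":0,"z":-0.002,"hand":0.014}], "force": 25}}

```text
time_s: 23.7
position: [0.4968, -0.045, 0.0274]
ee_rot: [-0.001, 0.999, 0.033, -0.0]
contact_force: [-0.1, 0.3, -2.2]
gripper_width: 0.0228
```

Call:
{"name": "send_rows", "arguments": {"plan": [{"ax":0,"ay":0,"az":0,"x":0,"y":0,"z":-0.0007,"hand":0.014},{"ax":0,"ay":0,"az":0,"x":0,"y":0,"z":-0.001,"hand":0.014},{"ax":0,"ay":0,"az":0,"x":0,"y":0,"z":-0.001,"hand":0.014}], "force": 25}}

```text
time_s: 24.08
position: [0.4969, -0.0451, 0.0266]
ee_rot: [-0.001, 0.999, 0.033, -0.0]
contact_force: [-1.2, -0.4, 2.9]
gripper_width: 0.0233
```

Run:
```python
from goal import *
import pickle
s=r.sense();print(s["position"],s["contact_force"],s["ft_torque"],s["gripper_width"])
c=camera_info("wrist");im=grab_frame("wrist");pickle.dump((c,im,s),open("v18.pkl","wb"))
crop(im,200,105,310,180,7,"w24.png")
```

```text
[ 0.49685094 -0.04508872  0.02656669] [-1.21066554 -0.37172486  2.87730478] [-0.09677684  0.06129415  0.03542197] 0.023280335563807417
```

View pics/w24.png

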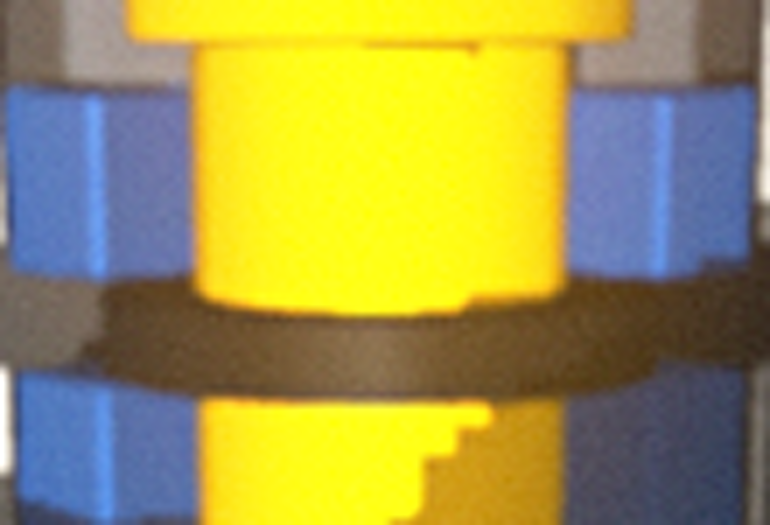

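Contact comes at z = 0.0266 and the expected seated height is 0.0265; the collar lies between the cheeks. I'll release gently.

Call:
{"name": "send_rows", "arguments": {"plan": [{"ax":0,"ay":0,"az":0,"x":0,"y":0,"z":0,"hand":0.023},{"ax":0,"ay":0,"az":0,"x":0,"y":0,"z":0,"hand":0.027},{"ax":0,"ay":0,"az":0,"x":0,"y":0,"z":0,"hand":0.04},{"ax":0,"ay":0,"az":0,"x":0,"y":0,"z":0,"hand":0.045},{"ax":0,"ay":0,"az":0,"x":0,"y":0,"z":0,"hand":0.045}]}}

```text
time_s: 24.75
position: [0.4968, -0.0451, 0.0265]
ee_rot: [-0.001, 0.999, 0.033, -0.0]
contact_force: [-0.7, 0.1, 0.8]
gripper_width: 0.0447
```

Run:
```python
from goal import *
import pickle
s=r.sense();print(s["position"],s["contact_force"],s["ft_torque"],s["gripper_width"])
c=camera_info("wrist");im=grab_frame("wrist");pickle.dump((c,im,s),open("v19.pkl","wb"))
crop(im,130,60,390,260,3,"w25.png")
```

```text
[ 0.49684258 -0.04505966  0.02651306] [-0.70298642  0.10937847  0.76555478] [-0.08725363 -0.15030776 -0.01434682] 0.04469411512846958
```

View pics/w25.png

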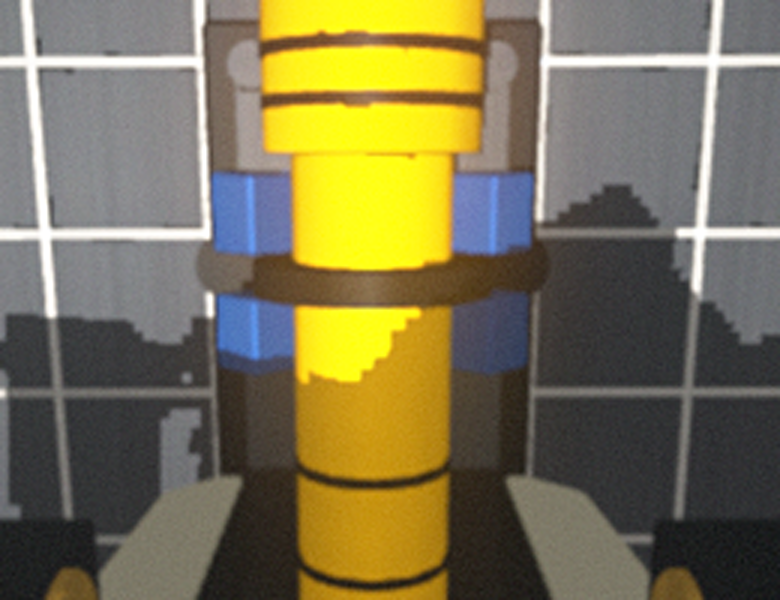

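The torch stays put on release. I'll rise and check that it is seated.

Call:
{"name": "send_rows", "arguments": {"plan": [{"ax":0,"ay":0,"az":0,"x":0,"y":0,"z":0.01,"hand":0.045},{"ax":0,"ay":0,"az":0,"x":0,"y":0,"z":0.04,"hand":0.045},{"ax":0,"ay":0,"az":0,"x":0,"y":0,"z":0.09,"hand":0.045},{"ax":0,"ay":0,"az":0,"x":0,"y":-0.03,"z":0.13,"hand":0.045},{"ax":0,"ay":0,"az":0,"x":0,"y":-0.06,"z":0.15,"hand":0.045}]}}

```text
time_s: 25.42
position: [0.4973, -0.1054, 0.1793]
ee_rot: [-0.001, 0.999, 0.034, 0.001]
contact_force: [-0.0, -0.6, 0.2]
gripper_width: 0.0451
```

Call:
{"name": "send_rows", "arguments": {"plan": [{"ax":0,"ay":0,"az":0,"x":0,"y":-0.03,"z":0,"hand":0.045},{"ax":0,"ay":0,"az":0,"x":0,"y":-0.05,"z":0,"hand":0.045},{"ax":0,"ay":0,"az":0,"x":0,"y":-0.05,"z":0,"hand":0.045}]}}

```text
time_s: 25.8
position: [0.4969, -0.1568, 0.1797]
ee_rot: [-0.001, 0.999, 0.033, 0.001]
contact_force: [-0.0, -0.3, -0.6]
gripper_width: 0.0451
```

Run:
```python
from goal import *
import pickle
s=r.sense();print(s["position"],s["ee_rot"],s["contact_force"],s["gripper_width"],np.abs(s["joint_velocities"]).max())
c=camera_info("wrist");im=grab_frame("wrist");pickle.dump((c,im,s),open("v20.pkl","wb"))
crop(im,130,0,390,200,3,"w26.png")
im=grab_frame("scene");crop(im,170,130,320,250,5,"s26.png")
print(np.round(proj(c,O+np.array([(Rz@np.array(p)) for p in ((0,.0617,.052),(0,.1097,.052),(0,-.0863,.052),(.042,-.062,.111),(0,-.062,.064))])),1))
```

```text
[ 0.49688508 -0.15678602  0.17974851] [-8.76573613e-04  9.99469469e-01  3.25361650e-02  1.18779528e-03] [-0.04288932 -0.33257207 -0.56944291] 0.04513417801424011 0.03374130361483302
[[262.6  -5.2]
 [262.9 -72.2]
 [261.8 170.1]
 [320.2 151.9]
 [262.3 145.5]]
```

View pics/w26.png

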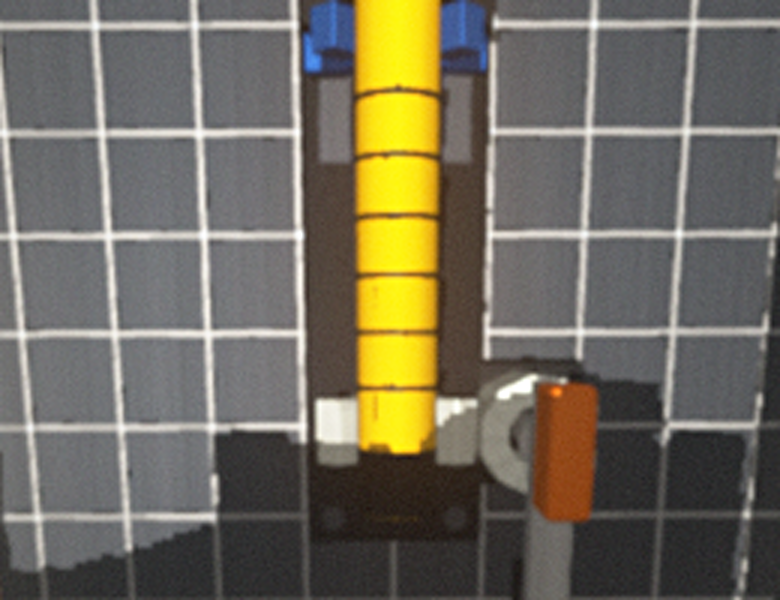

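View pics/s26.png

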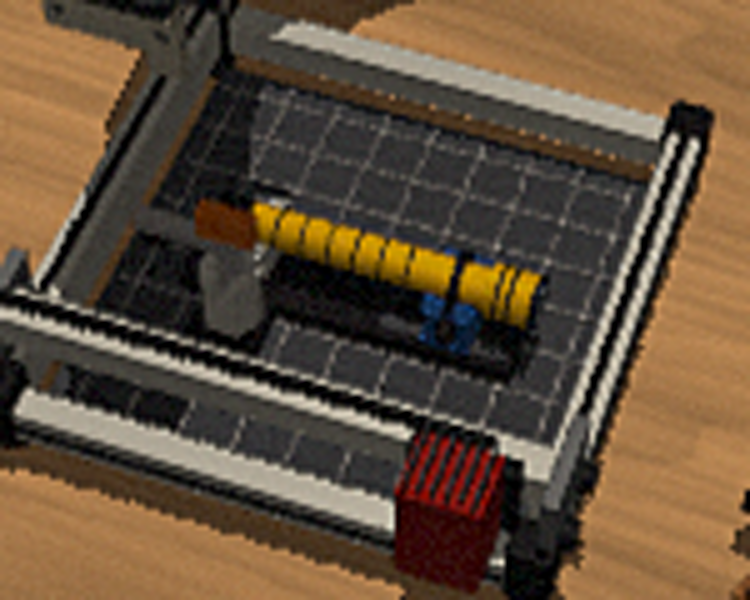

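Run:
```python
from goal import *
c=camera_info("scene")
for z in (.052,.060):
  for dz in (0,):
    P=np.array([Rz@np.array([0,y,z])+O for y in (.0617,.1097,-.02)]);q=proj(c,P);print(z,np.round((q-[170,130])*5,1).tolist())
# silhouettes: sample cylinder head & collar
im=grab_frame("scene");cv2.imwrite("pics/s27.png",im[:,:,::-1])
big=cv2.resize(im[150:200,205:290],None,fx=9,fy=9,interpolation=cv2.INTER_CUBIC).copy()
def circ(y,rad,z):
    t=np.linspace(0,2*np.pi,60);return np.array([Rz@np.array([rad*np.cos(a),y,z+rad*np.sin(a)])+O for a in t])
for z,col in ((.052,(255,0,255)),(.060,(0,255,255))):
    for y,rad in ((.0617,.018),(.1097,.016),(.0797,.016),(.0,.012)):
        q=((proj(c,circ(y,rad,z))-[205,150]+.5)*9).astype(int);cv2.polylines(big,[q.reshape(-1,1,2)],True,col,1)
cv2.imwrite("pics/s27b.png",big[:,:,::-1])
```

```text
0.052 [[464.6, 277.2], [545.0, 300.5], [330.4, 238.4]]
0.06 [[465.0, 268.7], [545.9, 292.0], [330.1, 229.8]]
```

View pics/s27b.png

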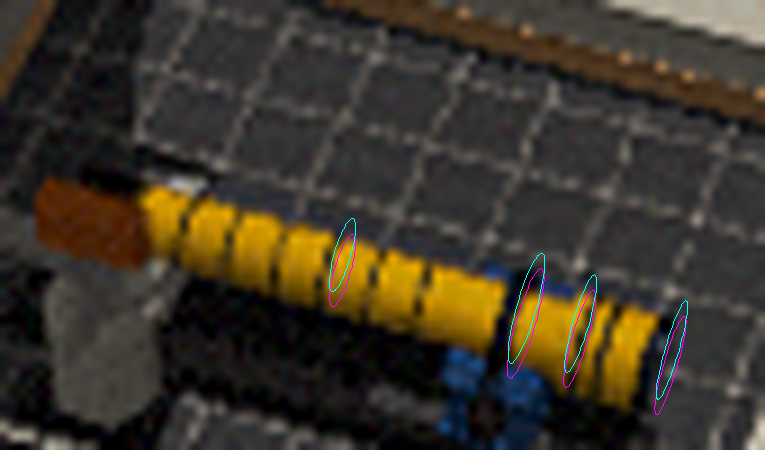

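The overlay shows the z = 52 mm outline matching the torch, and the z = 60 mm one sits visibly too high, so the torch is seated. Now back to the handle, this time about 20 mm deeper for a proper hold.

Call:
{"name": "send_rows", "arguments": {"plan": [{"ax":0,"ay":0,"az":0,"x":0.0469,"y":0.0394,"z":0,"hand":0.045},{"ax":0,"ay":0,"az":0,"x":0.0469,"y":0.0394,"z":-0.02,"hand":0.045},{"ax":0,"ay":0,"az":0,"x":0.0469,"y":0.0394,"z":-0.05,"hand":0.045},{"ax":0,"ay":0,"az":0,"x":0.0469,"y":0.0394,"z":-0.05,"hand":0.045},{"ax":0,"ay":0,"az":0,"x":0.0469,"y":0.0394,"z":-0.05,"hand":0.045}]}}

```text
time_s: 26.58
position: [0.5445, -0.114, 0.1304]
ee_rot: [-0.001, 0.999, 0.035, 0.002]
contact_force: [0.7, -0.4, 0.3]
gripper_width: 0.045
```

Run:
```python
from goal import *
import pickle
s=r.sense();print(s["position"],s["ee_rot"],s["contact_force"],s["gripper_width"],np.abs(s["joint_velocities"]).max())
c=camera_info("wrist");im=grab_frame("wrist");pickle.dump((c,im,s),open("v21.pkl","wb"))
crop(im,130,60,390,260,3,"w28.png")
```

```text
[ 0.5445265  -0.11398362  0.13044211] [-0.00139629  0.99938036  0.03513635  0.00154579] [ 0.69100236 -0.394824    0.32897348] 0.044980518497640606 0.013761270378284398
```

View pics/w28.png

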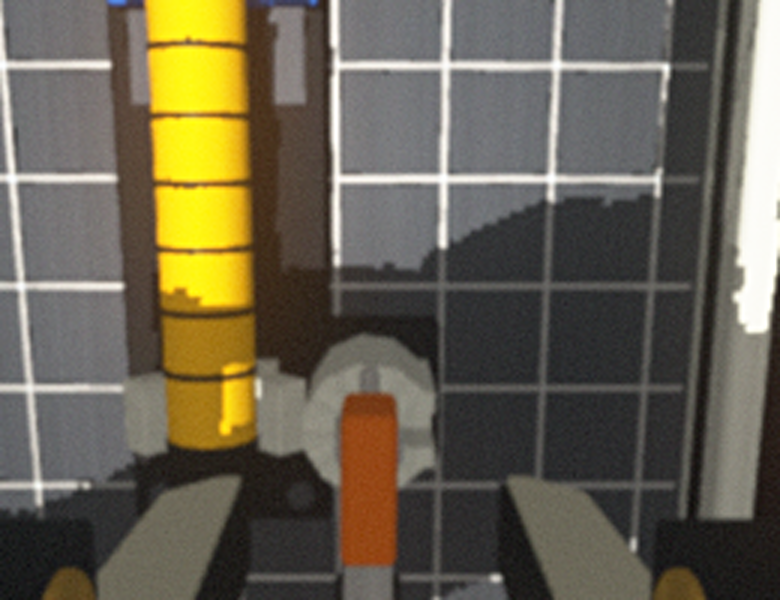

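The handle at (369,480) in the crop is nearly centred between the fingers. I'll trim the position and descend so the pads cover the handle.

Call:
{"name": "send_rows", "arguments": {"plan": [{"ax":0,"ay":0,"az":-0.4,"x":-0.0007,"y":-0.0034,"z":-0.015,"hand":0.045},{"ax":0,"ay":0,"az":-0.4,"x":-0.0007,"y":-0.0034,"z":-0.035,"hand":0.045},{"ax":0,"ay":0,"az":-0.4,"x":-0.0007,"y":-0.0034,"z":-0.045,"hand":0.045},{"ax":0,"ay":0,"az":-0.4,"x":-0.0007,"y":-0.0034,"z":-0.045,"hand":0.045}]}}

```text
time_s: 27.12
position: [0.5436, -0.1177, 0.0851]
ee_rot: [-0.001, 1.0, 0.031, 0.001]
contact_force: [0.7, -0.3, 0.0]
gripper_width: 0.0448
```

Run:
```python
from goal import *
s=r.sense();print(s["position"],s["ee_rot"],s["contact_force"],s["gripper_width"],s["q"])
im=grab_frame("wrist")
crop(im,130,60,390,260,3,"w29.png")
im=grab_frame("scene");crop(im,170,130,320,250,5,"s29.png")
```

```text
[ 0.54364926 -0.11773937  0.08512473] [-0.00137923  0.99950691  0.03133953  0.00136774] [ 0.74905972 -0.30052604  0.00393862] 0.044828972829991064 [ 0.55182402  0.65481304 -0.64765603  2.06782493  0.66634752  0.63118498
 -0.49053733]
```

View pics/w29.png

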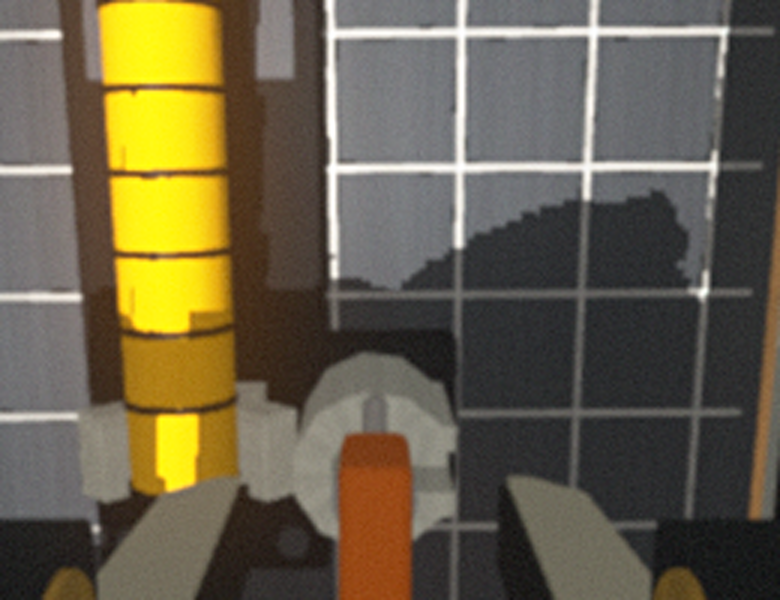

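View pics/s29.png

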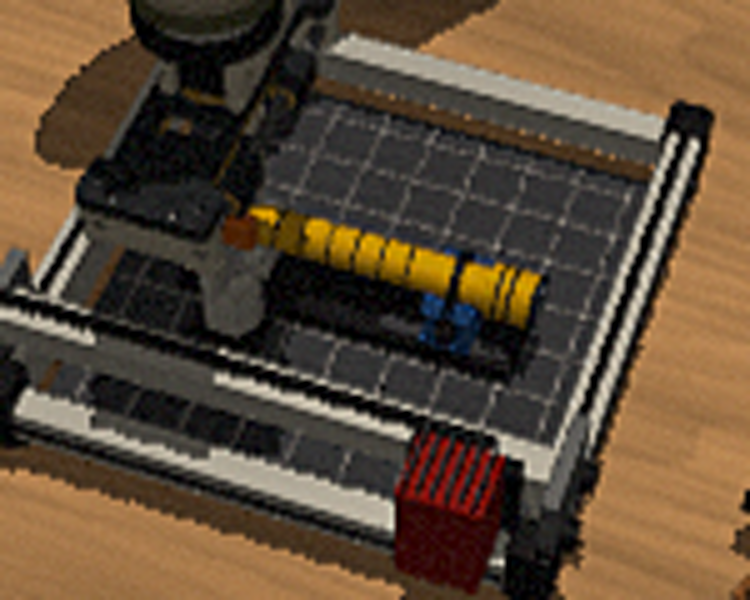

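The handle is between the pads at a good depth. Now I'll grip.

Call:
{"name": "send_rows", "arguments": {"plan": [{"ax":0,"ay":0,"az":0,"x":0,"y":0,"z":0,"hand":0.015},{"ax":0,"ay":0,"az":0,"x":0,"y":0,"z":0,"hand":0.005},{"ax":0,"ay":0,"az":0,"x":0,"y":0,"z":0,"hand":0.005},{"ax":0,"ay":0,"az":0,"x":0,"y":0,"z":0,"hand":0.005},{"ax":0,"ay":0,"az":0,"x":0,"y":0,"z":0,"hand":0.005}], "force": 30}}

```text
time_s: 27.85
position: [0.544, -0.1178, 0.0861]
ee_rot: [-0.001, 1.0, 0.031, 0.002]
contact_force: [-1.8, -0.6, 3.0]
gripper_width: 0.0117
```

Call:
{"name": "send_rows", "arguments": {"plan": [{"ax":0,"ay":0,"az":0,"x":0,"y":0,"z":0,"hand":0.005},{"ax":0,"ay":0,"az":0,"x":0,"y":0,"z":0.002,"hand":0.005},{"ax":0,"ay":0,"az":0,"x":0,"y":0,"z":0.004,"hand":0.005},{"ax":0,"ay":0,"az":0,"x":0,"y":0,"z":0.004,"hand":0.005}], "force": 30}}

```text
time_s: 28.35
position: [0.5438, -0.1177, 0.0898]
ee_rot: [-0.001, 1.0, 0.031, 0.002]
contact_force: [1.7, -0.5, -8.0]
gripper_width: 0.012
```

The grip is full (12.0 mm) and carries about 8 N, so the bar is lifted off the rim. I'll turn it back clockwise.

Call:
{"name": "send_rows", "arguments": {"plan": [{"ax":0,"ay":0,"az":-6,"x":0,"y":0.0002,"z":0.001,"hand":0.005},{"ax":0,"ay":0,"az":-14,"x":0,"y":0.0002,"z":0.001,"hand":0.005},{"ax":0,"ay":0,"az":-22,"x":0,"y":0.0002,"z":0.001,"hand":0.005},{"ax":0,"ay":0,"az":-30,"x":0,"y":0.0002,"z":0.001,"hand":0.005},{"ax":0,"ay":0,"az":-30,"x":0,"y":0.0002,"z":0.001,"hand":0.005}], "force": 30}}

```text
time_s: 28.98
position: [0.5438, -0.1177, 0.0908]
ee_rot: [-0.0, 0.974, -0.228, 0.002]
contact_force: [1.0, -0.6, -9.3]
gripper_width: 0.0119
```

Call:
{"name": "send_rows", "arguments": {"plan": [{"ax":0,"ay":0,"az":-8,"x":0,"y":0,"z":0,"hand":0.005},{"ax":0,"ay":0,"az":-16,"x":0,"y":0,"z":0,"hand":0.005},{"ax":0,"ay":0,"az":-24,"x":0,"y":0,"z":0,"hand":0.005},{"ax":0,"ay":0,"az":-32,"x":0,"y":0,"z":0,"hand":0.005},{"ax":0,"ay":0,"az":-32,"x":0,"y":0,"z":0,"hand":0.005}], "force": 30}}

```text
time_s: 29.6
position: [0.5438, -0.1177, 0.0907]
ee_rot: [0.0, 0.874, -0.486, 0.002]
contact_force: [1.4, -1.2, -8.4]
gripper_width: 0.0117
```

Call:
{"name": "send_rows", "arguments": {"plan": [{"ax":0,"ay":0,"az":-8,"x":0,"y":0,"z":0,"hand":0.005},{"ax":0,"ay":0,"az":-16,"x":0,"y":0,"z":0,"hand":0.005},{"ax":0,"ay":0,"az":-24,"x":0,"y":0,"z":0,"hand":0.005},{"ax":0,"ay":0,"az":-28,"x":0,"y":0,"z":0,"hand":0.005},{"ax":0,"ay":0,"az":-28,"x":0,"y":0,"z":0,"hand":0.005}], "force": 30}}

```text
time_s: 30.22
position: [0.5438, -0.1177, 0.0906]
ee_rot: [0.001, 0.732, -0.681, 0.002]
contact_force: [1.8, -2.3, -8.3]
gripper_width: 0.0115
```

Run:
```python
from goal import *
s=r.sense();print(s["position"],s["ee_rot"],s["contact_force"],s["ft_torque"],s["gripper_width"])
Rt=rotq(s).as_matrix();print("yaw",np.degrees(np.arctan2(Rt[1,0],Rt[0,0])),Rt[:,2])
im=grab_frame("wrist")
crop(im,130,60,390,260,3,"w30.png")
im=grab_frame("scene");crop(im,170,130,320,250,5,"s30.png")
```

```text
[ 0.54379721 -0.11769135  0.09056691] [ 0.0008222   0.73219176 -0.68109565  0.00180564] [ 1.80245268 -2.32681704 -8.33689296] [-0.39318592 -0.34838807 -0.01628826] 0.011544018031499197
yaw -85.85898609382562 [ 0.00152416 -0.00366365 -0.99999213]
```

View pics/s30.png

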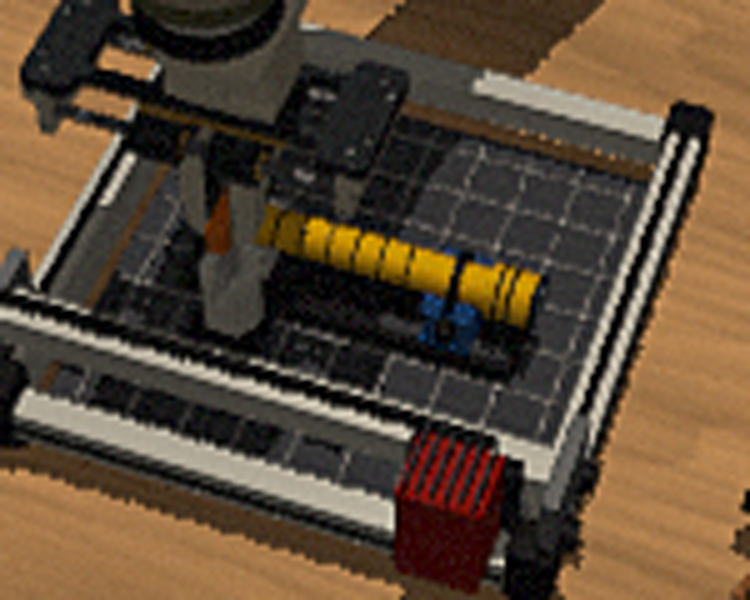

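The bar is back across (yaw -85.9 degrees, so turn about 0). I'll lower slowly, checking first that the pin enters its slot.

Call:
{"name": "send_rows", "arguments": {"plan": [{"ax":0,"ay":0,"az":-0.3,"x":0,"y":0,"z":-0.001,"hand":0.005},{"ax":0,"ay":0,"az":-0.3,"x":0,"y":0,"z":-0.0025,"hand":0.005},{"ax":0,"ay":0,"az":-0.3,"x":0,"y":0,"z":-0.004,"hand":0.005},{"ax":0,"ay":0,"az":-0.3,"x":0,"y":0,"z":-0.0055,"hand":0.005},{"ax":0,"ay":0,"az":-0.3,"x":0,"y":0,"z":-0.0055,"hand":0.005}], "force": 30}}

```text
time_s: 30.95
position: [0.5438, -0.1177, 0.085]
ee_rot: [0.001, 0.73, -0.683, 0.002]
contact_force: [0.1, -1.8, -7.5]
gripper_width: 0.0117
```

Still -7.5 N below the rim height, so the pin is in the slot. I'll go on.

Call:
{"name": "send_rows", "arguments": {"plan": [{"ax":0,"ay":0,"az":0,"x":0,"y":0,"z":-0.0015,"hand":0.005},{"ax":0,"ay":0,"az":0,"x":0,"y":0,"z":-0.003,"hand":0.005},{"ax":0,"ay":0,"az":0,"x":0,"y":0,"z":-0.0045,"hand":0.005},{"ax":0,"ay":0,"az":0,"x":0,"y":0,"z":-0.0045,"hand":0.005}], "force": 30}}

```text
time_s: 31.45
position: [0.5439, -0.1177, 0.0804]
ee_rot: [0.001, 0.73, -0.683, 0.002]
contact_force: [1.4, -2.5, -7.0]
gripper_width: 0.0117
```

Call:
{"name": "send_rows", "arguments": {"plan": [{"ax":0,"ay":0,"az":0,"x":0,"y":0,"z":-0.0007,"hand":0.005},{"ax":0,"ay":0,"az":0,"x":0,"y":0,"z":-0.0014,"hand":0.005},{"ax":0,"ay":0,"az":0,"x":0,"y":0,"z":-0.0014,"hand":0.005}], "force": 30}}

```text
time_s: 31.82
position: [0.5439, -0.1177, 0.079]
ee_rot: [0.001, 0.73, -0.683, 0.002]
contact_force: [1.0, -1.1, -7.6]
gripper_width: 0.0116
```

Call:
{"name": "send_rows", "arguments": {"plan": [{"ax":0,"ay":0,"az":0,"x":0,"y":0,"z":-0.0007,"hand":0.005},{"ax":0,"ay":0,"az":0,"x":0,"y":0,"z":-0.001,"hand":0.005},{"ax":0,"ay":0,"az":0,"x":0,"y":0,"z":-0.001,"hand":0.005}], "force": 30}}

```text
time_s: 32.2
position: [0.5438, -0.1177, 0.0779]
ee_rot: [0.001, 0.73, -0.683, 0.002]
contact_force: [0.4, -0.9, -6.0]
gripper_width: 0.0116
```

Call:
{"name": "send_rows", "arguments": {"plan": [{"ax":0,"ay":0,"az":0,"x":0,"y":0,"z":-0.0006,"hand":0.005},{"ax":0,"ay":0,"az":0,"x":0,"y":0,"z":-0.0008,"hand":0.005},{"ax":0,"ay":0,"az":0,"x":0,"y":0,"z":-0.0008,"hand":0.005}], "force": 30}}

```text
time_s: 32.58
position: [0.544, -0.1177, 0.0773]
ee_rot: [0.001, 0.73, -0.683, 0.002]
contact_force: [0.3, -0.9, -3.0]
gripper_width: 0.012
```

Call:
{"name": "send_rows", "arguments": {"plan": [{"ax":0,"ay":0,"az":0,"x":0,"y":0,"z":-0.0004,"hand":0.005},{"ax":0,"ay":0,"az":0,"x":0,"y":0,"z":-0.0004,"hand":0.005},{"ax":0,"ay":0,"az":0,"x":0,"y":0,"z":-0.0004,"hand":0.005}], "force": 30}}

```text
time_s: 32.95
position: [0.544, -0.1177, 0.0771]
ee_rot: [0.001, 0.73, -0.683, 0.002]
contact_force: [-0.3, -2.5, 1.7]
gripper_width: 0.0116
```

The load has passed to the pad: the bar rests on the barrel and the tool force is about zero. I'll release and rise.

Call:
{"name": "send_rows", "arguments": {"plan": [{"ax":0,"ay":0,"az":0,"x":0,"y":0,"z":0,"hand":0.012},{"ax":0,"ay":0,"az":0,"x":0,"y":0,"z":0,"hand":0.018},{"ax":0,"ay":0,"az":0,"x":0,"y":0,"z":0,"hand":0.04},{"ax":0,"ay":0,"az":0,"x":0,"y":0,"z":0,"hand":0.045},{"ax":0,"ay":0,"az":0,"x":0,"y":0,"z":0,"hand":0.045}]}}

```text
time_s: 33.58
position: [0.5441, -0.1176, 0.0771]
ee_rot: [0.001, 0.73, -0.683, 0.002]
contact_force: [-0.2, -0.5, 0.1]
gripper_width: 0.0425
```

Run:
```python
from goal import *
s=r.sense();print(s["position"],s["contact_force"],s["gripper_width"])
im=grab_frame("wrist")
crop(im,130,60,390,260,3,"w31.png")
```

```text
[ 0.54409005 -0.11759535  0.07712721] [-0.20834511 -0.52479267  0.14757631] 0.04252324717271476
```

View pics/w31.png

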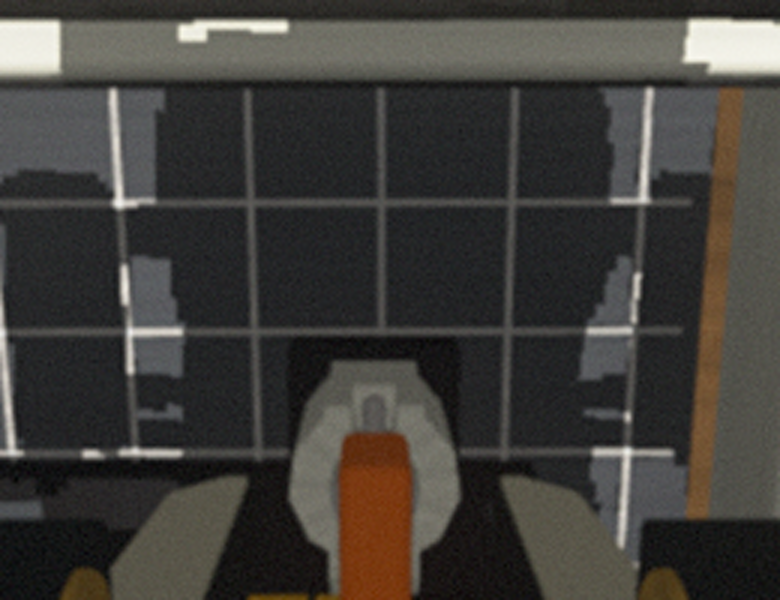

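The fingers are clear on both sides of the handle. I'll rise and pull back to check.

Call:
{"name": "send_rows", "arguments": {"plan": [{"ax":0,"ay":0,"az":0,"x":0,"y":0,"z":0.02,"hand":0.045},{"ax":0,"ay":0,"az":0,"x":0,"y":0,"z":0.06,"hand":0.045},{"ax":0,"ay":0,"az":0,"x":-0.04,"y":0,"z":0.11,"hand":0.045},{"ax":0,"ay":0,"az":0,"x":-0.09,"y":0.02,"z":0.15,"hand":0.045},{"ax":0,"ay":0,"az":0,"x":-0.1,"y":0.03,"z":0.17,"hand":0.045}]}}

```text
time_s: 34.25
position: [0.4416, -0.0874, 0.2487]
ee_rot: [0.001, 0.73, -0.683, 0.002]
contact_force: [0.6, -0.1, -0.8]
gripper_width: 0.045
```

Call:
{"name": "send_rows", "arguments": {"plan": [{"ax":0,"ay":0,"az":0,"x":-0.01,"y":0.005,"z":0.01,"hand":0.045},{"ax":0,"ay":0,"az":0,"x":-0.01,"y":0.005,"z":0.01,"hand":0.045},{"ax":0,"ay":0,"az":0,"x":-0.01,"y":0.005,"z":0.01,"hand":0.045}]}}

```text
time_s: 34.62
position: [0.432, -0.0827, 0.2579]
ee_rot: [0.001, 0.73, -0.683, 0.002]
contact_force: [0.1, -0.4, 0.3]
gripper_width: 0.045
```

Run:
```python
from goal import *
import pickle
from scipy.optimize import least_squares
s=r.sense();print(s["time_s"],s["position"],s["contact_force"])
c=camera_info("wrist");im=grab_frame("wrist");pickle.dump((c,im,s),open("v30.pkl","wb"))
crop(im,60,0,320,220,3,"w32.png")
im2=grab_frame("scene");crop(im2,170,130,420,290,3,"s32.png")
q=proj(c,np.array([Rz@np.array(p)+O for p in ((0,.0617,.052),(0,.1097,.052),(0,-.0863,.052),(0,-.062,.075),(.042,-.062,.102))]))
print(np.round(q,1).tolist(), np.round((q-[60,0])*3).tolist())
```

```text
34.625 [ 0.43199717 -0.08272018  0.25794312] [ 0.13626573 -0.37216009  0.32091376]
[[181.9, 108.9], [139.4, 108.9], [312.5, 108.8], [293.6, 108.8], [298.3, 63.2]] [[366.0, 327.0], [238.0, 327.0], [758.0, 327.0], [701.0, 326.0], [715.0, 190.0]]
```

View pics/w32.png

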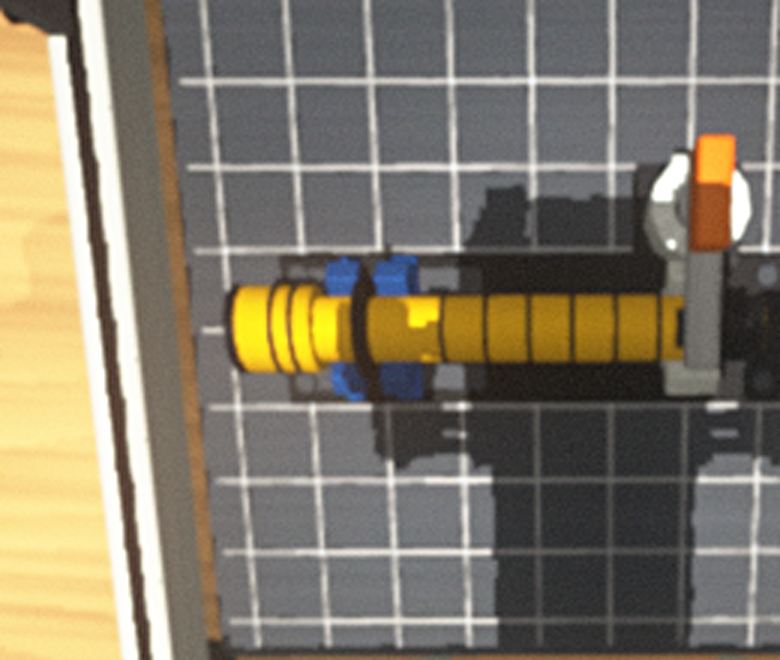

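View pics/s32.png

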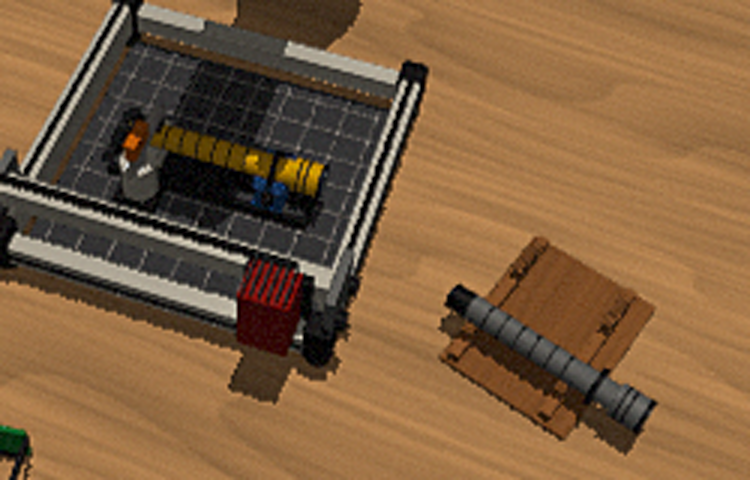

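The collar lies between the blue cheeks at (364,330) in the crop (predicted (366,327)). The bar is straight across the tail part, and the grey torch is in its rest. Everything agrees, so I'll hand in.

Run:
```python
from h import *
s=r.sense();print(s["contact_force"],s["gripper_width"])
print(r.job_done())
```

```text
[ 0.4285074  -0.62101165  0.72047087] 0.045030440595896545
the job is handed in; nothing more can be done
None
```

The yellow torch is loaded and clamped in the engraver, and I handed the job in at about 35 s of the 72 s. No verdict was reported.

**What I did**
- I lifted the clamp bar about 19 mm, turned it about 90° aside and set it down on the sleeve rim.
- I laid the torch in the cradle, feeling for the fork slot. The collar touched the +y cheek lightly (a few newtons), so I moved it back about 1 mm and it dropped in.
- I turned the bar back across and lowered it slowly until its load passed to the barrel, with only about 2 N of tool push.

**Last checks**
- **Torch height:** contact came at the expected seated height. The scene-camera outline, drawn before I clamped it, matched a seated torch and not one 8 mm too high.
- **Collar:** it sits between the fork cheeks, within about 1 px of the predicted place.
- **Bar:** it lies straight across, at an estimated 6 mm lift judged from how far the gripper moved.
- **Surroundings:** the grey torch looks unmoved in its rest. I never moved near the screwdriver, but did not measure it again at the end.
- **Arm:** it is clear of everything, with about zero tool force.

**What failed or disagreed**
- **Fingertips:** they sit about 7 mm short of the reported TCP, not 19 mm ahead of it.
    - My first grasp of the torch slipped off its top without moving it, so I regripped about 27 mm lower.
    - The first hold on the handle was therefore only on its top edge, but it held.
- **Heights:** short-baseline triangulation read the torch 5–10 mm too high and the fork about 10 mm too low. I used sizes, a known length and contact instead.

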